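# Seal the sample canister with the snap-ring pliers

### The arm

A 6-joint arm with a two-finger parallel gripper is mounted at the origin on a cart in front of the work surface, level with it; the furniture and walls round the work are solid. World frame = base frame: x ahead of the robot, y to its left, z up, the work surface at z = 0. Lengths are in m, angles in degrees, forces in N, time in s.
With the tool pointing down it reaches from about 0.35 to 0.775 m from the base axis. Payload 5.5 kg.
Tool frame: the origin (TCP) lies where the fingers leave the gripper's body, on its centre line; the fingertips stand 73 mm ahead of it and the grasp point (between the pads) lies r.grip_point_offset ahead of it (r.grip_point_offset is the distance from the TCP to the grasp point, in m); z points along the fingers, y is the direction in which the jaws open and shut (so a half turn about z gives the same grasp; the last joint's range is limited). The gripper opens to 85 mm and grips with 20 to 120 N. Pads are 22 mm wide; open, the fingers measure 114 mm over their backs; the gripper's body (76 mm by 85 mm) begins 54 mm behind the grasp point. The pads swing forward as they close: fully open they stand 13 mm farther back than shut.
Start: joints at [55.313, 17.945, 2.641, 74.691, 0, 82.002], TCP at [0.258, 0.514, 0.304] pointing down, gripper open.
Joint ranges: [-158.12, 158.12], [-49.38, 96.58], [-58.88, 72.47], [-126.05, 133.96], [-84.25, 85.87], [-180, 180]. Speed limits (degrees/s): [147.25, 147.25, 180, 180, 180, 180].

### API

Orientations are given as a 3x3 rotation matrix whose columns are the frame's x, y, z axes.
In Python, from station import r, optics, finish_job gives the robot as it stands.
- The arm moves only by the tool carry_out, never from a script. Its argument "moves" is a list that holds one entry, the list of rows, each a list of 5 numbers: the shift along the world's x, y, z as a fraction of full scale, then the turn about the world's z as a fraction of full scale, then the opening, from 0 (shut) to 1 (fully open). A call has 1 to 12 rows; each row shifts and turns the commanded pose from where the row before left it; what a row does not reach is not made up. Full scale, the value 1, is 0.08 m for a shift and 360 degrees for a turn. A row lasts 1/12 s, in which the tool goes at most 41.7 mm and 7.16 degrees, less where a joint would pass 70% of its speed; a pose out of reach is approached as far as the arm can. A call with a number of a shift or a turn outside -1 to 1 is refused whole. A call with a gripper value outside its range is refused whole. The fingers move at their own pace and stop on an object; the grip force is fixed at half the most. Time passes only in rows, so rows that do not move let the fingers close. It gives the time, the measured TCP pose, the force and the opening at its end, in the units of the state.
- r.read_state(): the state, without advancing time (a new reading comes with each control period).
- optics.capture(name): name is "scene" or "top" or "wrist"; returns a dict with "image" (384x512x3 uint8, red, green, blue), "fov_y" (degrees; the focal length in pixels is half the picture's height over the tangent of half this angle, whatever the lens; pixels are square), "cx", "cy" (the principal point, pixels), "R" (3x3) and "t" (3): a world point X has camera coordinates R X + t. Camera axes: x right, y down, z forward; pixel columns grow to the right and rows downward; lengths in m; the calibration is good to about 2 mm. A picture is of the moment at which its call begins. There is no depth.
- finish_job(): hands the job in, once; it reports no verdict.
The state is a dict: "time": time; "joints": joint angles; "dq": joint speeds; "joint_torque": joint torques, N m; "eef_pos": TCP position; "orientation": TCP orientation; "contact_force": force on the tool from outside, world axes, zero at the start; "wrist_torque": the same for the moment, N m; "finger_gap": finger opening in m.
Only numpy, scipy, OpenCV 4.12 (cv2) and the standard library are available. Lean on these libraries where they do the work, as an engineer would, in place of code of your own. Each camera call takes 0.05 s, during which the arm holds its last target.

### The job

Close up the small steel food-sample canister: set its lid fully home on the rim while the ring still stands open, then take the pliers by both handles, bring their jaws over the ring's two ears and squeeze until the catch clicks and the ring stays shut by itself. Stop squeezing at the click, as the ears bend if pressed much harder, and do not pinch the ring shut with the fingers. Finally lay the pliers down gently, flat on the table and clear of the canister, and leave the canister and the other things standing where they are.

Things in the scene. Friction and masses are not known exactly. Their poses are not given: they have to be found in the camera images.
- canister: Round steel canister, 60 mm wide, 56 mm tall, about 0.6 kg, standing loose. Origin: centre of its underside, z up; x points away from the ring's ears (ears at -x, hinge pin at x = +41 mm). Round its rim lies a steel ring of two hinged halves, 79 mm outside diameter when shut, z = 48 to 64 mm, springing open. Over 12 N on each ear bends them.
- rim (a point): Centre of the canister's mouth, level with the rim, 56 mm above the canister's underside. Mouth 53 mm wide.
- ring_left (a joint): Closing angle (rad) of the ring's left half; the right half is linked and moves alike. 0: open, as at the start, and again if let go unlatched. The catch's tongue is set long or short by its thumbscrew, unknown in advance: the pawl clears the tooth at 0.03 to 0.085 (5 to 10 N on each ear) and the ring then stays shut at 0.045 to 0.095, hard stop just beyond.
- ear_left (a point): Middle of the outer face of the ring's left ear (canister's +y side), 55 mm above the canister's underside, 49 mm in front of its axis. Each ear is an upright plate, 5 mm thick, from 39 to 57 mm in front of the axis, z = 46 to 65 mm. Outer faces of the two ears: 28 mm apart while open (30 mm at the tips), 20 to 11 mm when shut.
- ear_right (a point): The same point on the right ear.
- catch (a point): Nose of the spring pawl of the catch, on top of the left ear. The catch (toothed tongue with a thumbscrew under a pawl) fills z = 65 to 78 mm above the canister's underside, from 32 mm left to 27 mm right of the middle while open: keep the jaws below it.
- lid: Loose steel lid with a knob, 68 mm wide, about 120 g, lying plug down. Origin: centre of its underside. Plug 50 mm wide with a chamfered foot, z = 0 to 9 mm; flange z = 9 to 12.5 mm; round knob 18 mm wide, z = 28 to 40 mm. Home on the canister its origin is 47 mm above the canister's origin, on the same axis (1.5 mm play all round), the flange on the rim.
- pliers: Snap-ring pliers, 163 mm long, 130 g, lying flat: steel jaws, black handles, sprung open. Origin: underside of the pivot; x along the middle line towards the jaws (while open), z up. Handles reach 112 mm behind the pivot, 18 mm tall from the underside. At the ears: pivot 98 mm in front of the canister's axis, underside 46 mm above the table, middle line on the canister's x axis.
- pliers_grip (a point): Point midway between the handles' grip flats, 70 mm behind the pivot, 9 mm above the underside, also the balance point. Outer sides parallel there over 20 mm, 69 mm apart when open. A finger needs about 5 N to start closing them, then 6 N + 0.36 x the sum on both ears. The catch clicks at 9 to 13 N, fingers 46 to 29 mm apart; the force then falls to 6 to 8 N, and some 4 mm on rises steeply.
- pliers_jaws (a point): Point midway between the two jaw pads, 46 mm ahead of the pivot, 9 mm above the underside. Pads 10 mm long and 10 mm tall, 37 mm apart when open, 20 to 11 mm on the shut ring. While being closed the pliers creep some 6 mm forward between the fingers.
- pliers_half (a joint): Closing angle of the pliers (rad): 0 fully open, 0.35 to 0.58 with the jaws on the shut ring, as its tongue is set.
- sauce_pot_1: Bystander: lidded portion pot with red sauce, 53 mm wide, 36 mm tall, origin under its centre.
- sauce_pot_2: Bystander: lidded portion pot with brown sauce, 53 mm wide, 36 mm tall, origin under its centre.
- rice_tub: Bystander: white lidded food tub, 103 x 144 x 56 mm, origin under its centre.
- salt_shaker: Bystander: glass salt shaker, 44 mm wide, 90 mm tall, origin under its centre.
There are look-alikes about, which are no part of the job. What is shaped like the lid but purple is not meant.

How it is judged:
By the outcome, as a careful person would: the job done as asked, in the order asked, and still so for the second after the job is handed in, with the robot touching nothing.
It also fails if it takes over 67 s, if anything falls off the work surface, if the arm or the gripper's body presses on something with over 40 N, if the wrist force passes 120 N, or if a joint passes its speed limit or range.

## Working session

There is one attempt and no reset: what is moved stays moved. The work goes in short steps, Python scripts to look and compute and a tool call to move; the robot and the scene stay as the last step left them, time stands still between calls to the robot, and variables do not carry over. Pictures are saved under pics/ and viewed, and the job is handed in when it is done.

Besides the shell and the picture viewer there is one more tool, called after ">>>" as name(argument=value, ...), one argument or row to a line, values as JSON. carry_out: Moves the arm, as the interface text tells. Its arguments: {"type":"object","properties":{"moves":{"type":"array","items":{"type":"array","items":{"type":"array","items":{"type":"number","minimum":-1,"maximum":1}}}}},"required":["moves"]}

```bash
ls; mkdir -p pics
cat > h.py <<'E'
import numpy as np, cv2
from station import r, optics
def cap(name,fn,scale=1.5):
    c=optics.capture(name); im=cv2.cvtColor(c['image'],cv2.COLOR_RGB2BGR)
    cv2.imwrite('pics/raw_'+fn,im)
    cv2.imwrite('pics/'+fn,cv2.resize(im,None,fx=scale,fy=scale,interpolation=cv2.INTER_CUBIC))
    np.savez('pics/'+fn+'.npz',R=c['R'],t=c['t'],f=c['image'].shape[0]/2/np.tan(np.radians(c['fov_y']/2)),cx=c['cx'],cy=c['cy'])
def ray(fn,u,v,z):
    d=np.load('pics/'+fn+'.npz'); R,t=d['R'],d['t']
    p=np.array([(u-d['cx'])/d['f'],(v-d['cy'])/d['f'],1]); C=-R.T@t; w=R.T@p
    return C+w*(z-C[2])/w[2]
def proj(fn,X):
    d=np.load('pics/'+fn+'.npz'); p=d['R']@np.array(X)+d['t']
    return p[:2]/p[2]*d['f']+[d['cx'],d['cy']]
E
python3 - <<'E'
from h import *
for n in ['scene','top','wrist']: 
    cap(n,n+'0.png'); d=np.load(f'pics/{n}0.png.npz'); print(n,-d['R'].T@d['t'],d['R'].tolist(),d['f'],d['cx'],d['cy'])
s=r.read_state(); print(s, r.grip_point_offset)
E
```

```text
pics
scene [ 0.16174177 -0.57507237  0.90324325] [[0.808023436363932, -0.5891194652140687, -0.006031748710959461], [-0.4521988672594911, -0.6135985651822099, -0.6473121235196869], [0.3776430996799169, 0.5257709163811013, -0.7622011760368265]] 396.3580298624143 256.0413447531221 186.61427133312446
top [ 0.39221534 -0.03125966  1.21760834] [[-0.0037608550166204503, -0.9999653201259904, -0.00743064700207192], [-0.9892583927527628, 0.0048062294533362335, -0.14609836592741976], [0.14612901264897513, 0.006801375137964607, -0.9892421609284898]] 362.38974009131533 257.06522344503287 185.92035833391023
wrist [0.19145627 0.54754163 0.37251887] [[0.4486264916149559, 0.8937166384594476, -0.002200264075276473], [0.8546333910592336, -0.4282848359013819, 0.29355385574630244], [0.26141162542597546, -0.1335764555513859, -0.955940004714981]] 330.48954983318896 252.2182602031233 190.35494332069533
{'time': 0.15, 'joints': array([ 5.53146521e+01,  1.79825974e+01,  2.59387340e+00,  7.46910196e+01,
       -9.22022119e-04,  8.20029155e+01]), 'dq': array([ 0.08924315, -0.05161247,  0.18795085, -0.09171571,  0.04415039,
       -0.03257578]), 'joint_torque': array([ 1.33834885e-03, -4.81067884e+01,  2.98814642e+01,  1.39303590e-02,
       -1.63255900e-04,  9.37294509e-07]), 'eef_pos': array([0.25809775, 0.51351822, 0.30321088]), 'orientation': array([[-8.93463344e-01,  4.49135443e-01, -7.78790919e-04],
       [ 4.49136083e-01,  8.93462617e-01, -1.15361000e-03],
       [ 1.77693434e-04, -1.38049135e-03, -9.99999031e-01]]), 'contact_force': array([ 0.22951401, -0.20846745, -0.27298922]), 'wrist_torque': array([0.02083194, 0.06468207, 0.02838554]), 'finger_gap': 0.08515970762585715} 0.0539
```

View pics/top0.png

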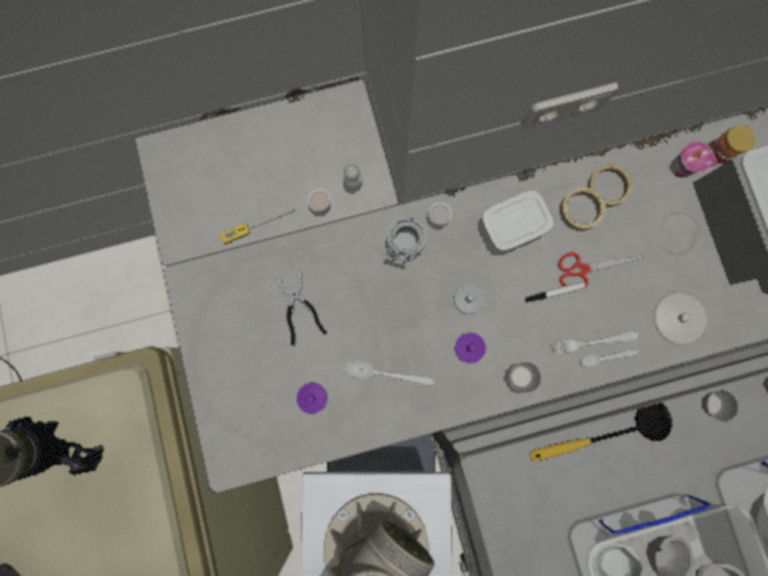

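View pics/scene0.png

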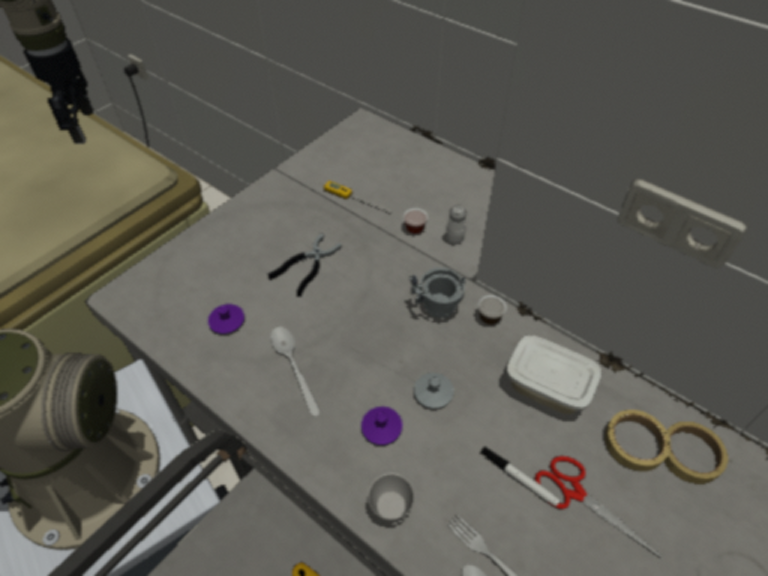

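View pics/wrist0.png

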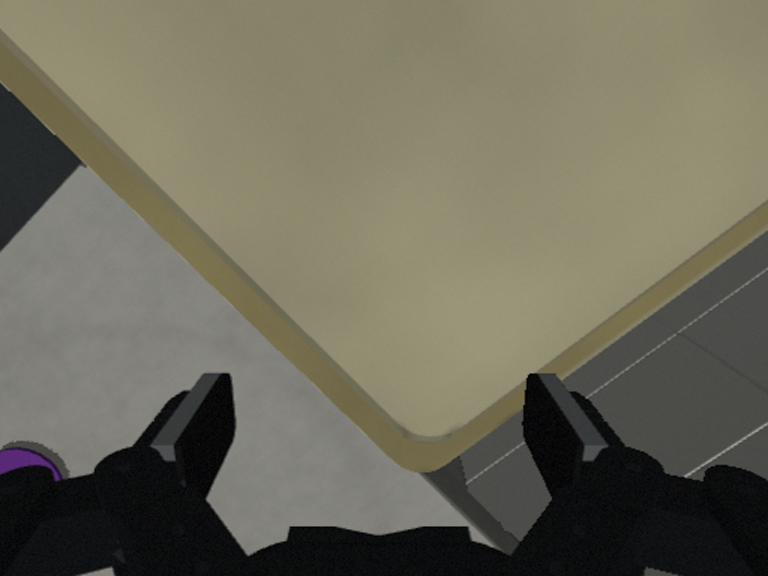

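The top view shows the canister at about (405,240), ears towards lower left (395,262), the steel lid at (469,299), and the pliers' pivot at (296,297) with jaws up. The two purple lids are the decoys.

Run:
```python
from h import *
for n,u,v,z in [('can',405,240,.06),('ears',392,262,.06),('lid',469,297,.03),('pivot',296,297,.01),('hl',293,342,.01),('hr',323,332,.01),('j1',283,277,.01),('j2',299,273,.01)]:
    p=ray('top0.png',u/1.5,v/1.5,z); print(n,p.round(4))
for n in ['scene','top']:
    im=cv2.imread(f'pics/raw_{n}0.png')
    a=(250,140,120,100) if n=='scene' else (170,140,160,110)
    x,y,w,h=a
    cv2.imwrite(f'pics/crop_{n}.png',cv2.resize(im[y:y+h,x:x+w],None,fx=5,fy=5,interpolation=cv2.INTER_CUBIC))
```

```text
can [ 0.6485 -0.0658  0.06  ]
ears [ 0.6    -0.0373  0.06  ]
lid [ 0.5266 -0.206   0.03  ]
pivot [0.5306 0.1777 0.01  ]
hl [0.4305 0.1823 0.01  ]
hr [0.4523 0.1162 0.01  ]
j1 [0.576  0.2079 0.01  ]
j2 [0.5849 0.172  0.01  ]
```

View pics/crop_top.png

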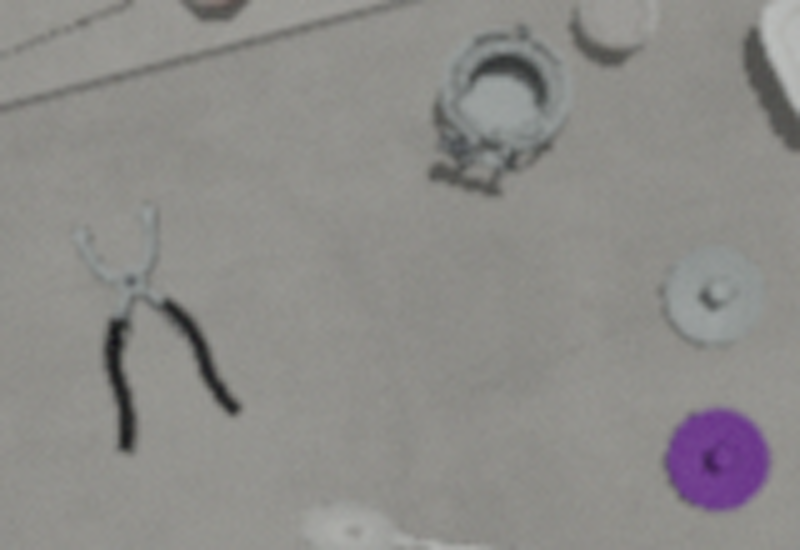

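View pics/crop_scene.png

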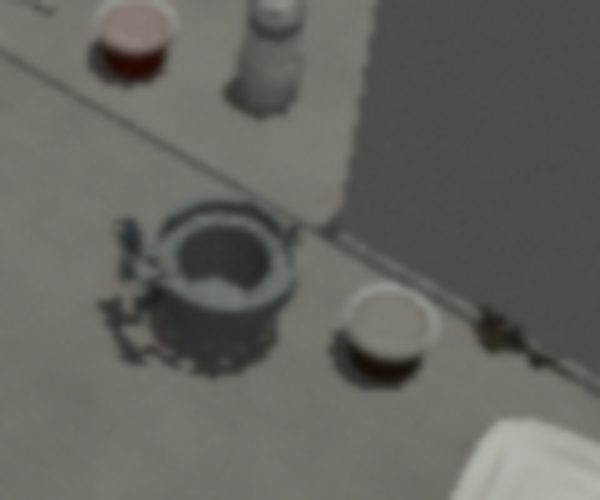

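>>> carry_out(
  moves=[
    [[0.2, -0.45, 0, 0.012, 1], [0.2, -0.45, 0, 0.012, 1], [0.2, -0.45, 0, 0.012, 1], [0.2, -0.45, 0, 0.012, 1], [0.2, -0.45, 0, 0.012, 1], [0.2, -0.45, 0, 0.012, 1], [0.2, -0.45, 0, 0.012, 1], [0.2, -0.45, 0, 0.012, 1], [0.2, -0.45, 0, 0.012, 1], [0.2, -0.45, 0, 0.012, 1], [0, 0, 0, 0, 1], [0, 0, 0, 0, 1]],
  ],
)

```text
time: 1.15
eef_pos: [0.419, 0.1518, 0.3037]
orientation: [[-0.96, -0.279, -0.0], [-0.279, 0.96, 0.0], [0.0, 0.0, -1.0]]
contact_force: [0.2, -0.7, 0.4]
finger_gap: 0.0857
```

Run:
```python
from h import *
cap('wrist','w1.png'); s=r.read_state(); print(s['time'],s['eef_pos'],s['orientation'],s['joints'])
```

```text
1.2 [0.41832641 0.1530446  0.30369901] [[-9.59758621e-01 -2.80825036e-01 -8.30002322e-04]
 [-2.80825405e-01  9.59758802e-01  3.65751523e-04]
 [ 6.93889850e-04  5.84118916e-04 -9.99999589e-01]] [ 9.73387468e+00  3.62638500e+00 -1.51070591e+01  7.13098838e+01
  2.86946616e-02 -6.57560225e+00]
```

View pics/w1.png

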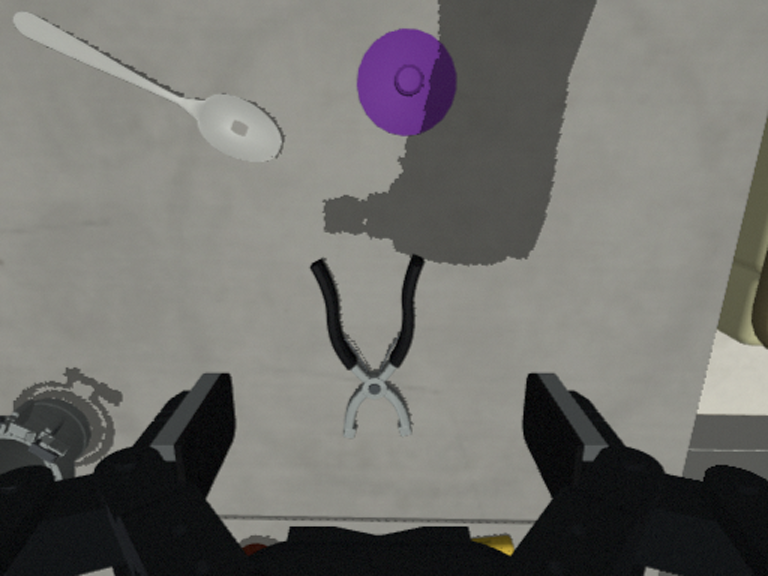

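The wrist view shows the pliers: pivot (374,388), handle ends (319,263) and (417,260), jaw tips (350,434) and (406,434).

Run:
```python
from h import *
P={n:ray('w1.png',u/1.5,v/1.5,z) for n,u,v,z in [('pivot',374,388,.016),('hl',319,263,.016),('hr',417,260,.016),('j1',350,434,.014),('j2',406,434,.014)]}
for k in P: print(k,P[k].round(4))
hm=(P['hl']+P['hr'])/2; jm=(P['j1']+P['j2'])/2
for a,b in [(hm,jm),(hm,P['pivot']),(P['pivot'],jm)]:
    d=b-a; print(np.linalg.norm(d),np.degrees(np.arctan2(d[1],d[0])))
im=cv2.imread('pics/raw_w1.png'); c=im[160:300,190:300]; cv2.imwrite('pics/c1.png',cv2.resize(c,None,fx=5,fy=5,interpolation=cv2.INTER_CUBIC))
```

```text
pivot [0.5362 0.1826 0.016 ]
hl [0.4479 0.1146 0.016 ]
hr [0.4254 0.1839 0.016 ]
j1 [0.584  0.1755 0.014 ]
j2 [0.571  0.2203 0.014 ]
0.14905051509630315 19.065278087908645
0.10497663626672261 18.51140932498112
0.0441223996122781 20.38450236771802
```

View pics/c1.png

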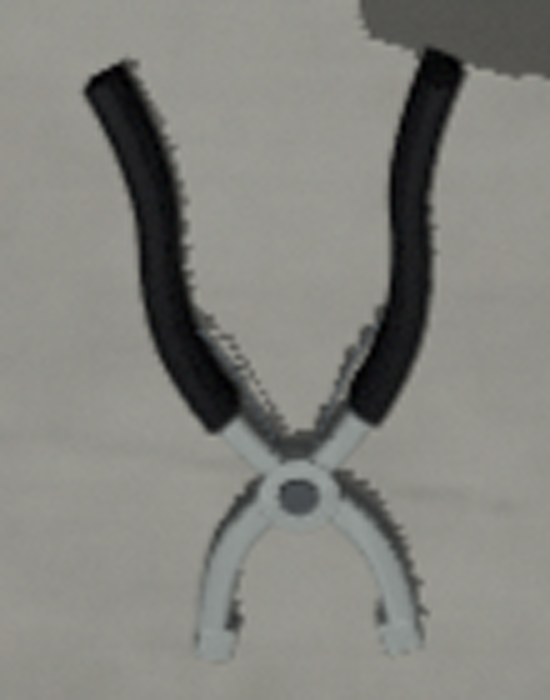

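>>> carry_out(
  moves=[
    [[0.2, -0.38, 0, -0.006, 1], [0.2, -0.38, 0, -0.006, 1], [0.2, -0.38, 0, -0.006, 1], [0.2, -0.38, 0, -0.006, 1], [0.2, -0.38, 0, -0.006, 1], [0.2, -0.38, 0, -0.006, 1], [0.2, -0.38, 0, -0.006, 1], [0.2, -0.38, 0, -0.006, 1], [0, 0, 0, 0, 1], [0, 0, 0, 0, 1]],
  ],
)

```text
time: 2.03
eef_pos: [0.5469, -0.0889, 0.3031]
orientation: [[-1.0, 0.014, -0.001], [0.014, 1.0, 0.001], [0.001, 0.001, -1.0]]
contact_force: [-0.1, 0.0, -0.3]
finger_gap: 0.0852
```

Run:
```python
from h import *
cap('wrist','w2.png'); s=r.read_state(); print(s['time'],s['eef_pos'],s['orientation'],s['joints'])
```

```text
2.0833 [ 0.54623083 -0.0879741   0.3032905 ] [[-0.9999246   0.01217573 -0.00159778]
 [ 0.01217393  0.99992525  0.00113702]
 [ 0.0016115   0.00111748 -0.99999808]] [-1.74775214e+01  1.55986667e+01 -6.51615468e-01  7.38566032e+01
  3.46448975e-02 -1.67799694e+01]
```

View pics/w2.png

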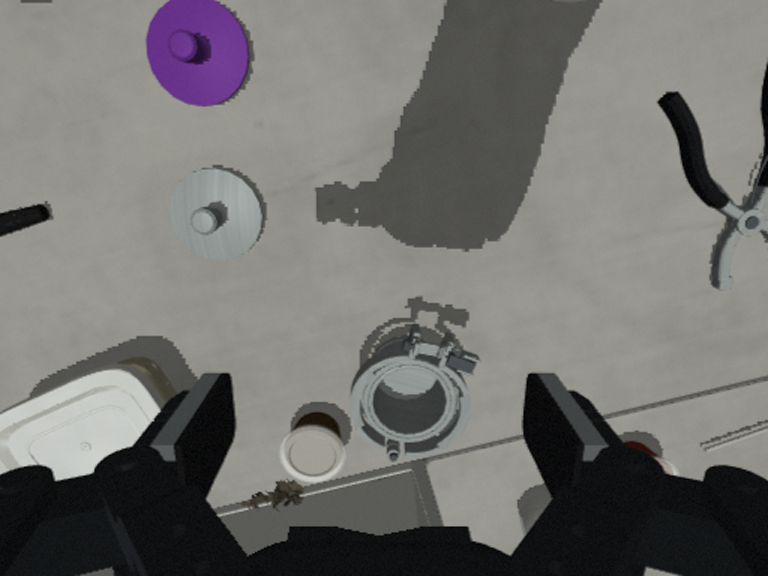

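Run:
```python
from h import *
im=cv2.imread('pics/raw_w2.png'); c=im[190:320,220:330]; cv2.imwrite('pics/c2.png',cv2.resize(c,None,fx=6,fy=6,interpolation=cv2.INTER_CUBIC)[:, :])
c=im[100:185,100:190]; cv2.imwrite('pics/c3.png',cv2.resize(c,None,fx=6,fy=6,interpolation=cv2.INTER_CUBIC))
```

```text
(no output)
```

View pics/c2.png

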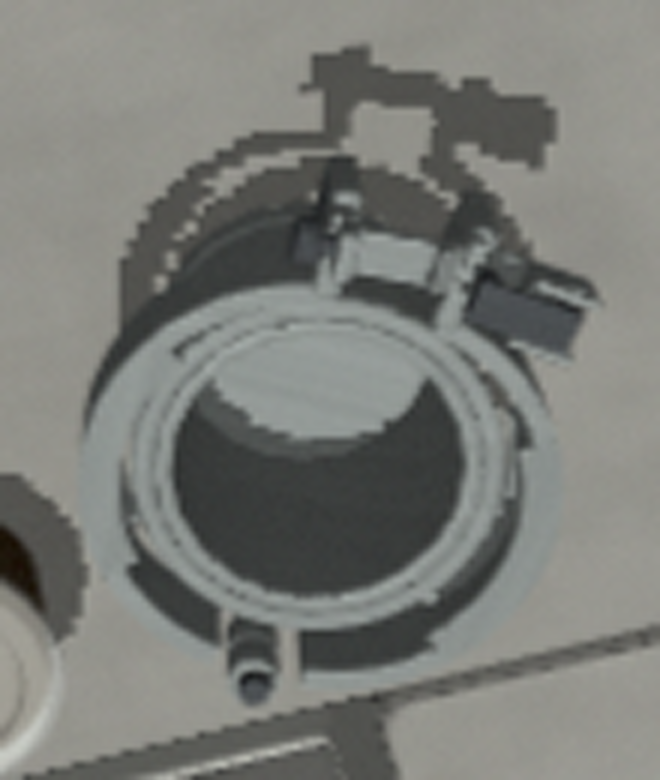

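View pics/c3.png

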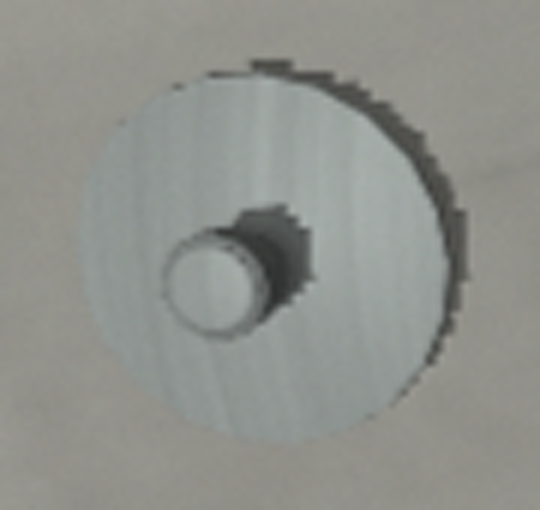

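Run:
```python
from h import *
def c2p(X,Y,ox,oy): return ((X+.5)/6-.5+ox,(Y+.5)/6-.5+oy)
f='w2.png'
print('lidflange',ray(f,*c2p(265,256,100,100),.0125),'knob',ray(f,*c2p(213,288,100,100),.040))
C=ray(f,*c2p(320,460,220,190),.056); print('can',C)
C2=ray(f,*c2p(321,467,220,190),.056); print('can',C2)
for z in(.064,.075,.07): print('hinge',z,ray(f,*c2p(255,688,220,190),z))
# ears tops: mid of inner ends
for X,Y in [(328,290),(452,325),(345,200),(485,240)]: print(ray(f,*c2p(X,Y,220,190),.065))
im=cv2.imread('pics/c2.png'); 
for c,ri,z,col in [(C,.0265,.056,(0,0,255)),(C,.030,.056,(0,255,0)),(C,.030,0.0,(255,255,0)),(C,.0395,.064,(255,0,0))]:
    for a in np.arange(0,2*np.pi,.08):
        p=proj(f,[c[0]+ri*np.cos(a),c[1]+ri*np.sin(a),z]); q=((p-[220,190])+.5)*6-.5
        cv2.circle(im,(int(q[0]),int(q[1])),2,col,-1)
cv2.imwrite('pics/c2o.png',im)
```

```text
lidflange [ 0.52596981 -0.20645326  0.0125    ] knob [ 0.5271519  -0.20674177  0.04      ]
can [ 0.65488606 -0.06756281  0.056     ]
can [ 0.65630404 -0.06737556  0.056     ]
hinge 0.064 [ 0.69676534 -0.07964904  0.064     ]
hinge 0.075 [ 0.68876386 -0.07993647  0.075     ]
hinge 0.07 [ 0.6924009  -0.07980582  0.07      ]
[ 0.61726666 -0.0669495   0.065     ]
[ 0.62408398 -0.04574727  0.065     ]
[ 0.60083659 -0.06421265  0.065     ]
[ 0.60841202 -0.04058168  0.065     ]
```

View pics/c2o.png

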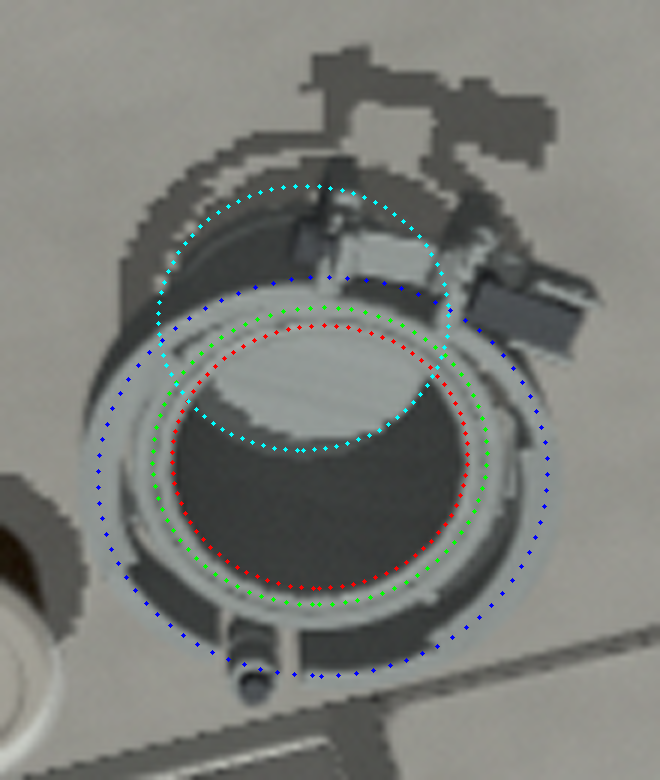

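>>> carry_out(
  moves=[
    [[-0.0475, -0.294, -0.26, -0.0092, 0.6], [-0.0475, -0.294, -0.26, -0.0092, 0.6], [-0.0475, -0.294, -0.26, -0.0092, 0.6], [-0.0475, -0.294, -0.26, -0.0092, 0.6], [-0.0475, -0.294, -0.26, -0.0092, 0.6], [0, 0, 0, 0, 0.6], [0, 0, 0, 0, 0.6], [0, 0, 0, 0, 0.6]],
  ],
)

```text
time: 2.75
eef_pos: [0.5274, -0.2051, 0.2005]
orientation: [[-0.955, 0.295, 0.0], [0.295, 0.955, 0.001], [0.0, 0.001, -1.0]]
contact_force: [0.5, 0.0, 0.5]
finger_gap: 0.0512
```

Run:
```python
from h import *
cap('wrist','w3.png'); s=r.read_state(); print(s['time'],s['eef_pos'],s['orientation'],s['joints'],s['finger_gap'])
```

```text
2.8 [ 0.52785003 -0.20520757  0.20106815] [[-9.55503926e-01  2.94976018e-01  1.18177200e-03]
 [ 2.94976225e-01  9.55504593e-01  6.23138092e-07]
 [-1.12900476e-03  3.49190054e-04 -9.99999302e-01]] [-2.93783524e+01  1.98294974e+01 -9.45160136e+00  6.06599158e+01
  3.32481855e-02 -1.22222236e+01] 0.051193037023994734
```

View pics/w3.png

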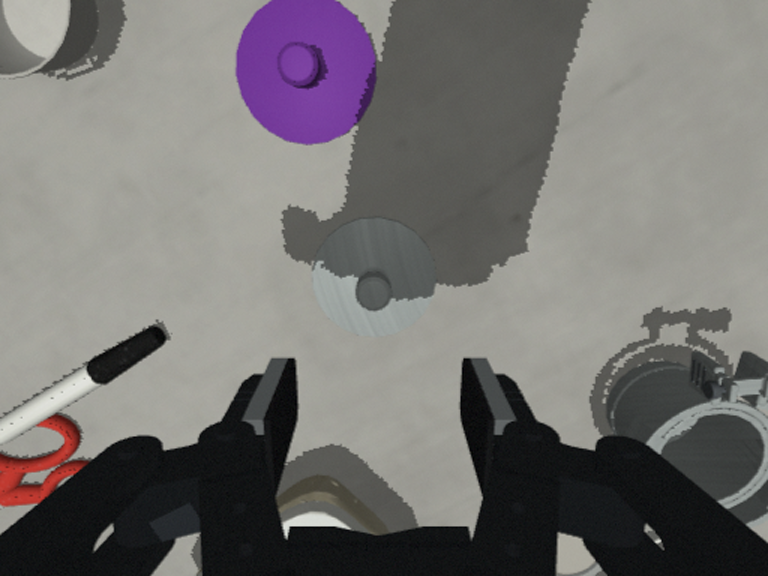

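Run:
```python
from h import *
f='w3.png'
print(ray(f,(373.5)/1.5-.5,(291.5)/1.5-.5,.04),ray(f,374.5/1.5-.5,277.5/1.5-.5,.0125))
# pads midpoint: fingertips inner edges
print(proj(f,[.5275,-.2055,.2-.0539]),proj(f,[.5275,-.2055,.2-.073]))
```

```text
[ 0.52536497 -0.20685968  0.04      ] [ 0.5262268  -0.20686494  0.0125    ]
[250.42985522 273.34959514] [250.62546716 252.1181937 ]
```

>>> carry_out(
  moves=[
    [[-0.0125, -0.005, -0.4, 0, 0.5], [0, 0, -0.4, 0, 0.5], [0, 0, -0.35, 0, 0.5], [0, 0, -0.2, 0, 0.5], [0, 0, 0, 0, 0.5], [0, 0, 0, 0, 0], [0, 0, 0, 0, 0], [0, 0, 0, 0, 0], [0, 0, 0, 0, 0], [0, 0, 0, 0, 0], [0, 0, 0, 0, 0]],
  ],
)

```text
time: 3.72
eef_pos: [0.5277, -0.2078, 0.094]
orientation: [[-0.955, 0.298, 0.004], [0.298, 0.955, -0.001], [-0.004, 0.0, -1.0]]
contact_force: [1.0, 0.9, 6.4]
finger_gap: 0.015
```

Run:
```python
from h import *
cap('wrist','w4.png'); s=r.read_state(); print(s['time'],s['eef_pos'],s['contact_force'],s['finger_gap'])
```

```text
3.7667 [ 0.52765793 -0.20785354  0.09400815] [0.42586812 1.4425785  7.50210093] 0.01508769242506934
```

View pics/w4.png

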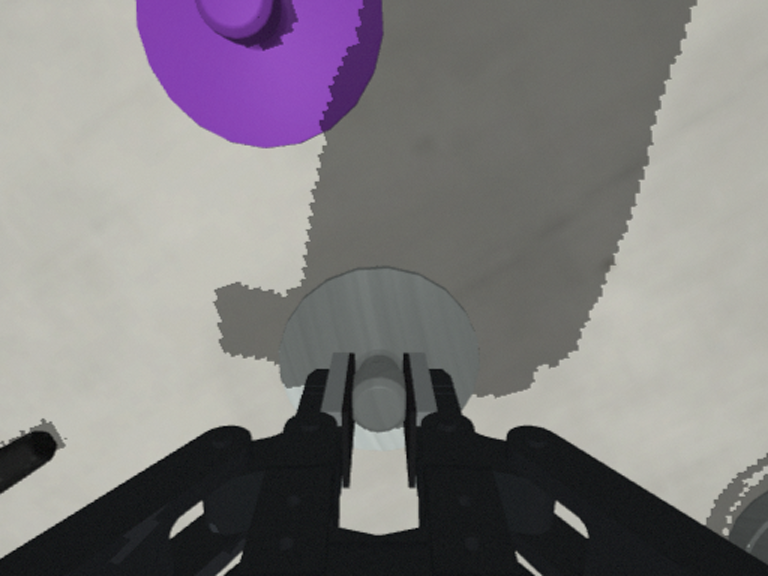

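>>> carry_out(
  moves=[
    [[0, 0, 0.2, 0, 0], [0, 0, 0.4, 0, 0], [0, 0, 0.4, 0, 0], [0, 0, 0.4, 0, 0], [0.2, 0.22, 0, 0, 0], [0.32, 0.35, 0, 0, 0], [0.32, 0.35, 0, 0, 0], [0.32, 0.35, 0, 0, 0], [0.3, 0.32, 0, 0, 0], [0.16, 0.155, 0, 0, 0], [0, 0, 0, 0, 0], [0, 0, 0, 0, 0]],
  ],
)

```text
time: 4.77
eef_pos: [0.6561, -0.0669, 0.2037]
orientation: [[-0.955, 0.296, -0.001], [0.296, 0.955, -0.0], [0.0, -0.0, -1.0]]
contact_force: [0.1, -0.0, -1.0]
finger_gap: 0.0147
```

Run:
```python
from h import *
cap('wrist','w5.png'); s=r.read_state(); print(s['time'],s['eef_pos'],s['orientation'],s['contact_force'],s['finger_gap'])
cap('top','t5.png');cap('scene','s5.png')
im=cv2.imread('pics/raw_s5.png'); x,y,w,h=(230,120,140,110)
cv2.imwrite('pics/c5.png',cv2.resize(im[y:y+h,x:x+w],None,fx=5,fy=5,interpolation=cv2.INTER_CUBIC))
```

```text
4.8167 [ 0.65550001 -0.0677877   0.20372849] [[-9.54783393e-01  2.97300915e-01 -9.15066599e-04]
 [ 2.97301238e-01  9.54783703e-01 -2.35550469e-04]
 [ 8.03661305e-04 -4.96950108e-04 -9.99999554e-01]] [-0.29099977 -0.95941799 -1.58643131] 0.015146363997789375
```

View pics/w5.png

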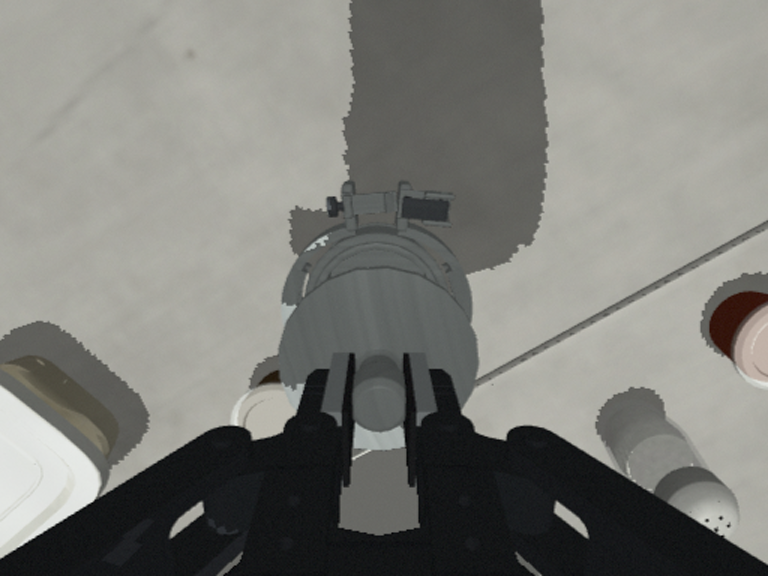

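View pics/c5.png

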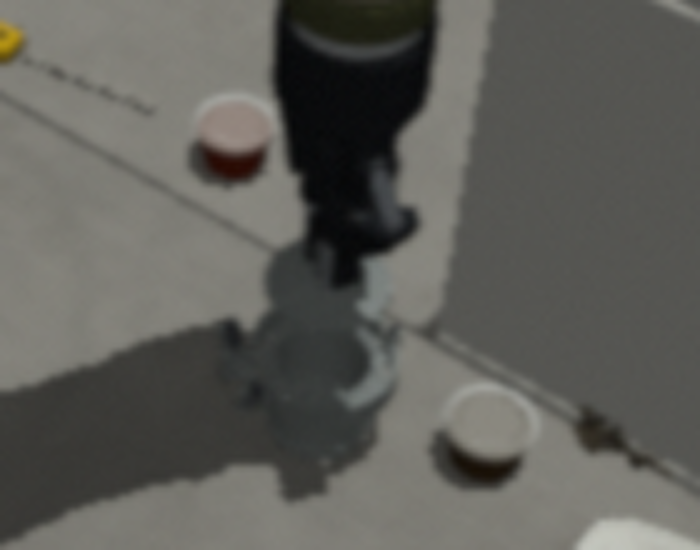

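```bash
cat > ov.py <<'E'
from h import *
def overlay(fn,out,box,circs,s=6):
    x,y,w,h=box; im=cv2.imread('pics/raw_'+fn)[y:y+h,x:x+w]
    im=np.clip(im.astype(float)*1.5,0,255).astype(np.uint8)
    im=cv2.resize(im,None,fx=s,fy=s,interpolation=cv2.INTER_CUBIC)
    for c,ri,z,col in circs:
        for a in np.arange(0,2*np.pi,.05):
            p=proj(fn,[c[0]+ri*np.cos(a),c[1]+ri*np.sin(a),z]); q=((p-[x,y])+.5)*s-.5
            cv2.circle(im,(int(q[0]),int(q[1])),1,col,-1)
    cv2.imwrite('pics/'+out,im)
E
python3 - <<'E'
from ov import *
C=(.6555,-.0675)
overlay('w5.png','o5.png',(175,110,160,190),[(C,.0265,.056,(0,0,255)),(C,.030,.056,(0,255,0)),(C,.034,.1222,(255,0,0)),(C,.009,.15,(255,255,0))],s=5)
E
```

```text
(no output)
```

View pics/o5.png

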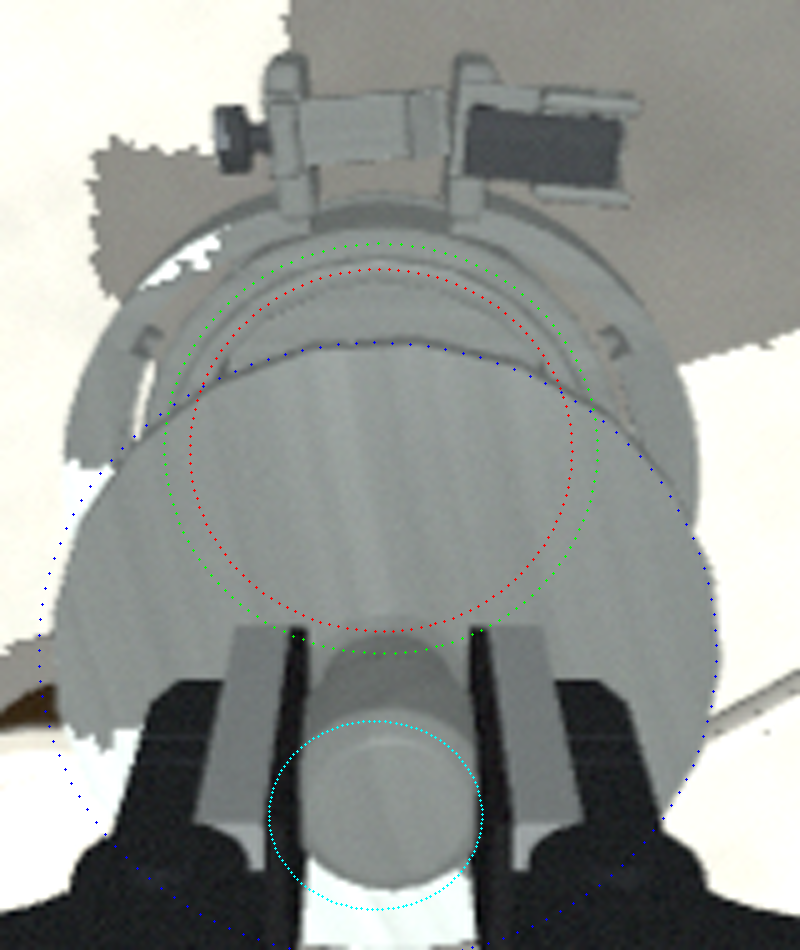

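Run:
```python
from h import *
f='w5.png'
q=lambda X,Y:((X+.5)/5-.5+175,(Y+.5)/5-.5+110)
u=np.array([.955,-.296]) # forward (away from ears)
v=np.array([.296,.955])
for z in (.117,.119,.122):
    e=ray(f,*q(386,340),z)[:2]; L=ray(f,*q(55,640),z)[:2];R=ray(f,*q(716,620),z)[:2]
    print(z,'front edge along u',e@u,'->centre',e@u+.034,'lat',L@v,R@v,(L@v+R@v)/2,'w',R@v-L@v)
C=np.array([.6555,-.0675]); print('C',C@u,C@v)
for y in (255,275,228): 
    e=ray(f,*q(381,y),.056)[:2]; print(y,e@u,'c(26.5)',e@u+.0265,'c(30)',e@u+.03,e@u+.034)
for X,Y in((65,440),(697,440)): print(ray(f,*q(X,Y),.06)[:2]@v)
k=ray(f,*q(389,815),.147)[:2];print('knob',k@u,k@v)
```

```text
0.117 front edge along u 0.6130777881936843 ->centre 0.6470777881936843 lat 0.09615326937385946 0.16433866359499055 0.130245966484425 w 0.0681853942211311
0.119 front edge along u 0.6125476603653591 ->centre 0.6465476603653592 lat 0.09659538308531604 0.16390739650653927 0.13025138979592765 w 0.06731201342122323
0.122 front edge along u 0.6117524686228716 ->centre 0.6457524686228716 lat 0.09725855365250087 0.16326049587386238 0.13025952476318162 w 0.0660019422213615
C 0.6459824999999999 0.12956549999999997
255 0.6174959142238945 c(26.5) 0.6439959142238945 c(30) 0.6474959142238945 0.6514959142238945
275 0.6202283436355132 c(26.5) 0.6467283436355131 c(30) 0.6502283436355132 0.6542283436355132
228 0.6138383106664281 c(26.5) 0.6403383106664281 c(30) 0.6438383106664282 0.6478383106664282
0.08665058318460697
0.17248324219915334
knob 0.6475688154769342 0.13069119084841144
```

>>> carry_out(
  moves=[
    [[-0.0025, -0.009, -0.2, 0, 0], [0, 0, -0.2, 0, 0], [0, 0, -0.1, 0, 0], [0, 0, 0, 0, 0], [0, 0, 0, 0, 0]],
  ],
)

```text
time: 5.33
eef_pos: [0.6549, -0.0693, 0.1638]
orientation: [[-0.954, 0.299, -0.001], [0.299, 0.954, 0.0], [0.001, -0.0, -1.0]]
contact_force: [0.6, -0.4, -1.2]
finger_gap: 0.015
```

Run:
```python
from ov import *
cap('wrist','w6.png'); s=r.read_state(); print(s['time'],s['eef_pos'],s['contact_force'],s['finger_gap'])
C=(.6555,-.0675)
overlay('w6.png','o6.png',(175,110,160,190),[(C,.0265,.056,(0,0,255)),(C,.030,.056,(0,255,0))],s=5)
cap('scene','s6.png')
im=cv2.imread('pics/raw_s6.png'); x,y,w,h=(250,140,100,90)
cv2.imwrite('pics/c6.png',cv2.resize(im[y:y+h,x:x+w],None,fx=6,fy=6,interpolation=cv2.INTER_CUBIC))
```

```text
5.3833 [ 0.65558572 -0.06918328  0.16453918] [ 0.27107556  0.05246044 -1.08520842] 0.014581146518238643
```

View pics/o6.png

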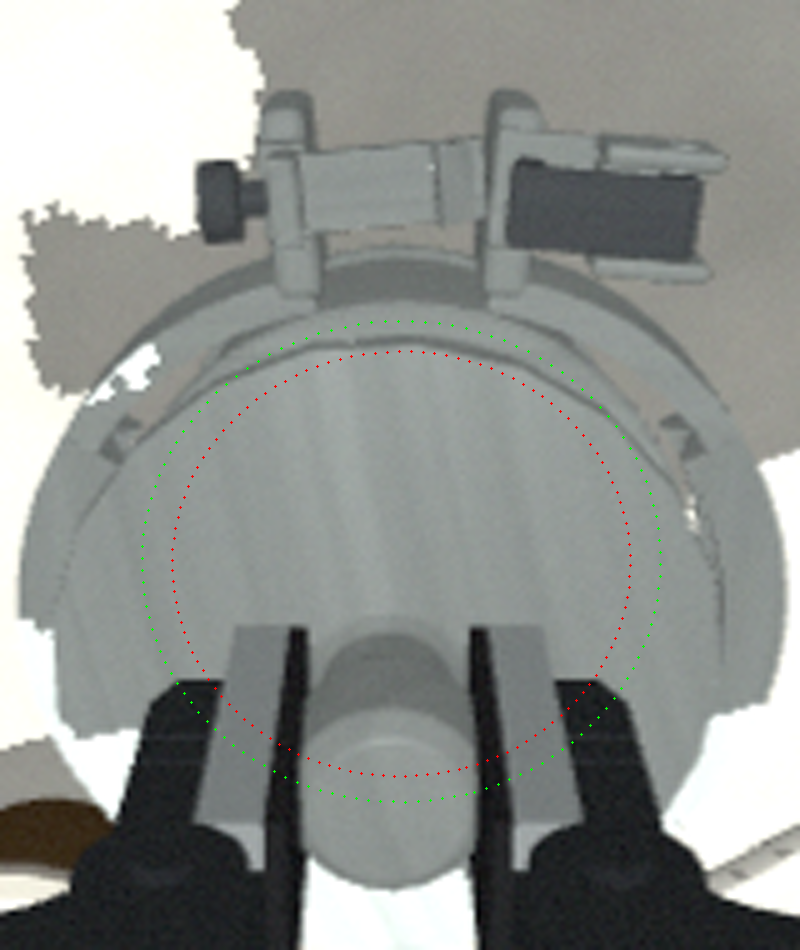

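View pics/c6.png

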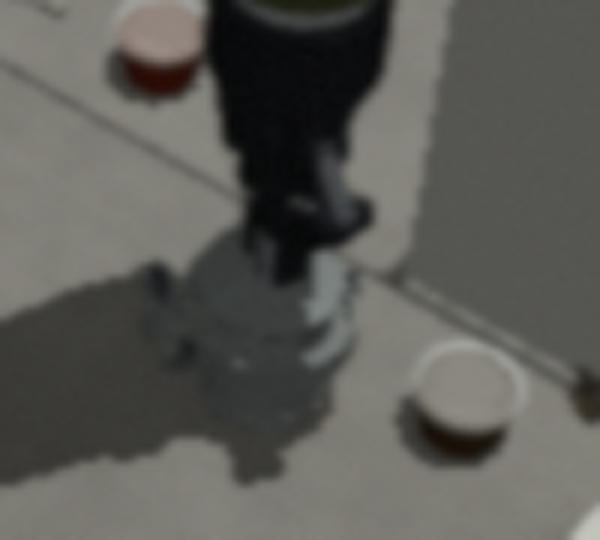

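Run:
```python
from h import *
f='w6.png'
q=lambda X,Y:((X+.5)/5-.5+175,(Y+.5)/5-.5+110)
u=np.array([.9546,-.298]); v=np.array([.298,.9546])
for z in (.077,.079,.082):
    e=ray(f,*q(386,342),z)[:2]; L=ray(f,*q(55,640),z)[:2];R=ray(f,*q(720,620),z)[:2]
    print(z,'centre u',e@u+.034,'lat',(L@v+R@v)/2,'w',R@v-L@v)
C=np.array([.6555,-.0675]); print('C',C@u,C@v)
for X,Y,z in((18,590,.062),(787,590,.062),(290,295,.064),(515,285,.064),(290,95,.065),(517,95,.065)): p=ray(f,*q(X,Y),z)[:2]; print(p@u,p@v)
print(np.degrees(np.arctan2(u[1],u[0])))
```

```text
0.077 centre u 0.6466581744138291 lat 0.12924583165572123 w 0.06865266356856688
0.079 centre u 0.6461272661709332 lat 0.12924899557771807 w 0.0677741545610002
0.082 centre u 0.6453309038065894 lat 0.12925374146071328 w 0.06645639104965015
C 0.6458553 0.13090349999999998
0.6454164455831173 0.08781135572571186
0.6454411815152618 0.1741497656073061
0.6110016500353733 0.1190845415457736
0.6099361889844358 0.14269120143031017
0.5901107216428435 0.11951514101810147
0.5901210046936998 0.14238469770470893
-17.33693529452863
```

>>> carry_out(
  moves=[
    [[0.006, 0.02, 0, 0, 0], [0, 0, -0.05, 0, 0], [0, 0, -0.05, 0, 0], [0, 0, -0.03, 0, 0], [0, 0, -0.03, 0, 0], [0, 0, 0, 0, 0]],
  ],
)

```text
time: 5.93
eef_pos: [0.6557, -0.0668, 0.1502]
orientation: [[-0.955, 0.298, -0.001], [0.298, 0.955, 0.0], [0.001, -0.0, -1.0]]
contact_force: [-1.2, -0.5, -1.2]
finger_gap: 0.0152
```

Run:
```python
from ov import *
cap('wrist','w7.png'); s=r.read_state(); print(s['time'],s['eef_pos'],s['contact_force'],s['finger_gap'])
C=(.6555,-.0675)
overlay('w7.png','o7.png',(175,110,160,190),[],s=5)
```

```text
5.9833 [ 0.65582647 -0.06683651  0.15048827] [-0.2207654   0.19488426 -1.22847051] 0.015160412433568577
```

View pics/o7.png

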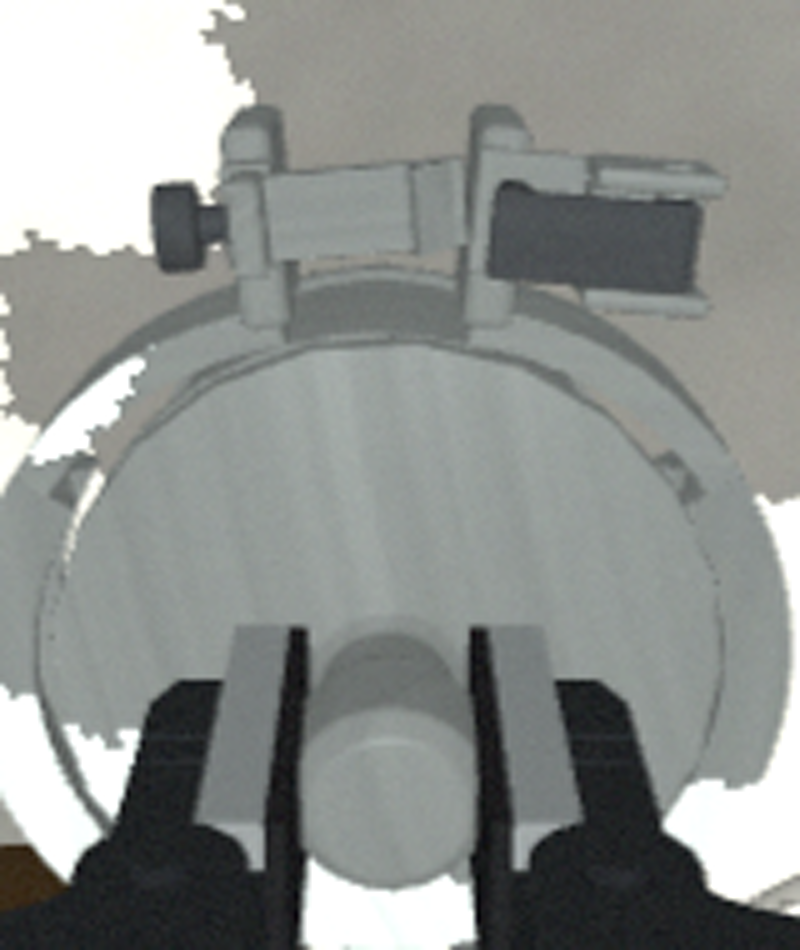

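>>> carry_out(
  moves=[
    [[-0.002, -0.008, -0.02, 0, 0], [0, 0, -0.025, 0, 0], [0, 0, -0.025, 0, 0], [0, 0, -0.025, 0, 0], [0, 0, 0, 0, 0]],
  ],
)

```text
time: 6.4
eef_pos: [0.6566, -0.0678, 0.1438]
orientation: [[-0.955, 0.298, 0.002], [0.298, 0.955, -0.0], [-0.002, 0.0, -1.0]]
contact_force: [1.5, -0.2, 0.7]
finger_gap: 0.0149
```

Run:
```python
from ov import *
cap('wrist','w8.png'); s=r.read_state(); print(s['time'],s['eef_pos'],s['contact_force'],s['finger_gap'])
overlay('w8.png','o8.png',(175,110,160,190),[],s=5)
```

```text
6.45 [ 0.65663431 -0.06787141  0.14383846] [ 1.90375095 -0.52967627  0.69817294] 0.01484670618795886
```

View pics/o8.png

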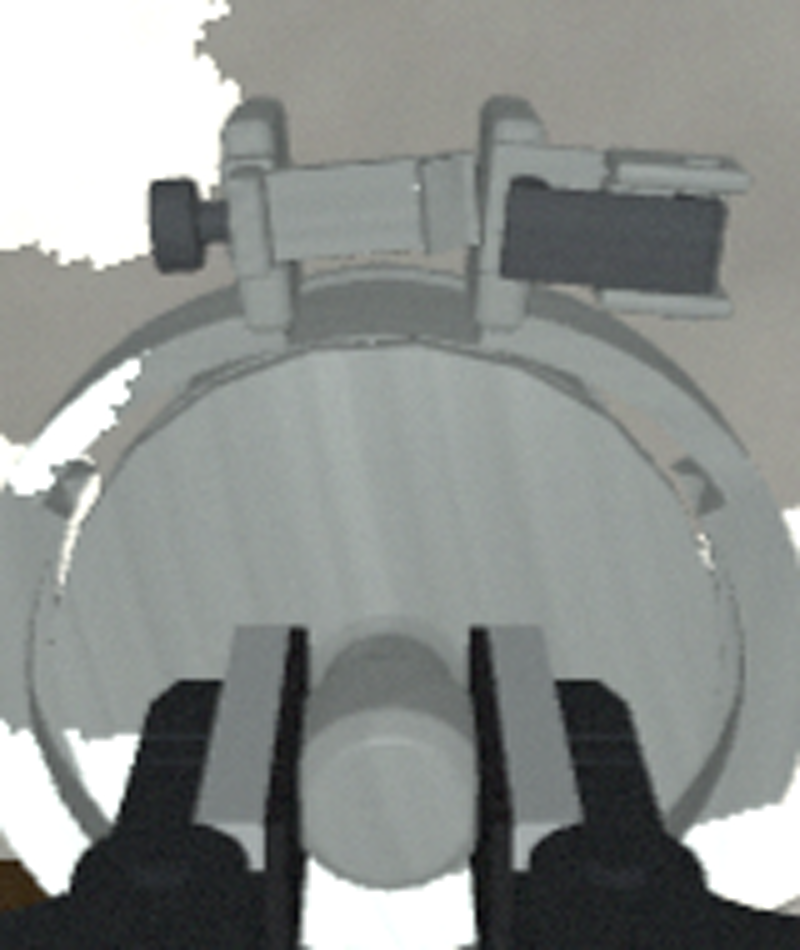

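>>> carry_out(
  moves=[
    [[0, 0, -0.015, 0, 0], [0, 0, -0.015, 0, 0], [0, 0, -0.015, 0, 0], [0, 0, 0, 0, 0]],
  ],
)

```text
time: 6.78
eef_pos: [0.6569, -0.0681, 0.1411]
orientation: [[-0.955, 0.298, 0.003], [0.298, 0.955, -0.001], [-0.003, -0.0, -1.0]]
contact_force: [1.7, -1.5, 5.6]
finger_gap: 0.0152
```

>>> carry_out(
  moves=[
    [[0, 0, -0.015, 0, 0], [0, 0, -0.015, 0, 0], [0, 0, 0, 0, 0]],
  ],
)

```text
time: 7.03
eef_pos: [0.6569, -0.0681, 0.1409]
orientation: [[-0.955, 0.298, 0.004], [0.298, 0.955, -0.001], [-0.004, -0.0, -1.0]]
contact_force: [-2.3, -1.9, 16.7]
finger_gap: 0.0151
```

Run:
```python
from ov import *
cap('wrist','w9.png'); s=r.read_state(); print(s['time'],s['eef_pos'],s['contact_force'],s['finger_gap'])
overlay('w9.png','o9.png',(175,110,160,190),[],s=5)
```

```text
7.0833 [ 0.65689644 -0.06809174  0.14095909] [-1.74049351 -0.28935317 16.15591935] 0.015139411429643175
```

View pics/o9.png

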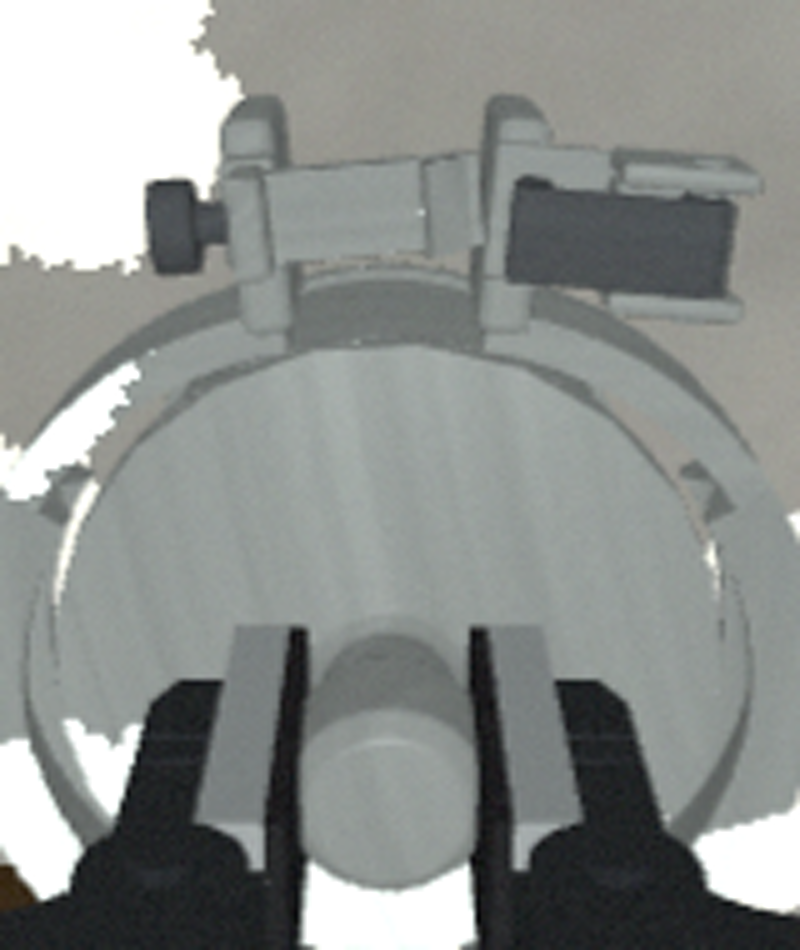

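>>> carry_out(
  moves=[
    [[0, 0, 0.03, 0, 0], [0, 0, 0, 0, 0.4], [0, 0, 0, 0, 0.4], [0, 0, 0, 0, 0.4], [0, 0, 0.1, 0, 0.4], [0, 0, 0.3, 0, 0.4], [0, 0, 0.4, 0, 0.4], [0, 0, 0.4, 0, 0.4], [-0.2, 0.1, 0.2, 0, 0.5], [-0.2, 0.1, 0, 0, 0.8], [0, 0, 0, 0, 1], [0, 0, 0, 0, 1]],
  ],
)

```text
time: 8.08
eef_pos: [0.6235, -0.0512, 0.2524]
orientation: [[-0.955, 0.297, 0.0], [0.297, 0.955, 0.0], [-0.0, 0.0, -1.0]]
contact_force: [0.2, 0.8, -0.7]
finger_gap: 0.0769
```

Run:
```python
from ov import *
cap('wrist','w10.png'); s=r.read_state(); print(s['time'],s['eef_pos'],s['contact_force'],s['finger_gap'])
cap('scene','s10.png')
im=cv2.imread('pics/raw_s10.png'); x,y,w,h=(250,140,100,90)
cv2.imwrite('pics/c10.png',cv2.resize(im[y:y+h,x:x+w],None,fx=6,fy=6,interpolation=cv2.INTER_CUBIC))
```

```text
8.1333 [ 0.62394492 -0.05153929  0.25176003] [ 0.50743709 -0.05209591 -0.36398475] 0.08371498470396299
```

View pics/w10.png

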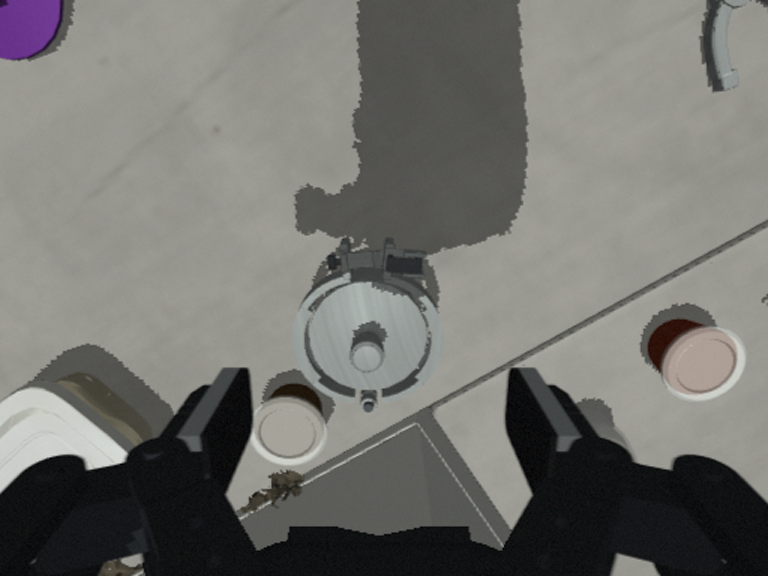

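View pics/c10.png

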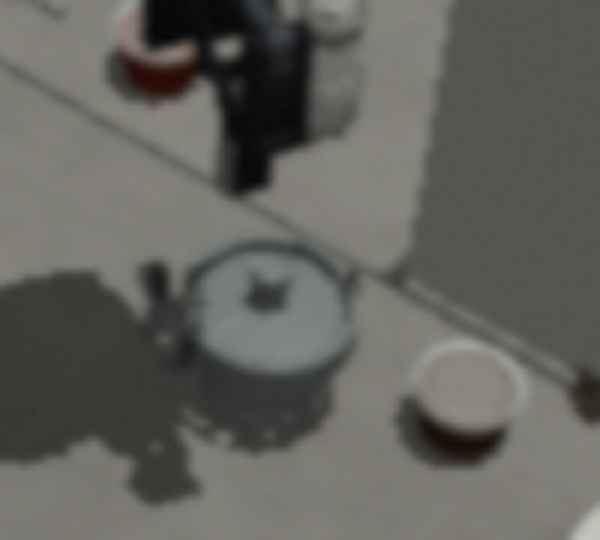

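The lid is seated flat inside the ring: knob (367,352), hinge (368,398), ears at (346,245) and (391,245). Now I'll measure the canister's pose again.

Run:
```python
from ov import *
im=cv2.imread('pics/raw_w10.png')[145:285,180:310]
im=np.clip(im*1.3,0,255).astype(np.uint8)
cv2.imwrite('pics/c10w.png',cv2.resize(im,None,fx=6,fy=6,interpolation=cv2.INTER_CUBIC)[:800])
```

```text
(no output)
```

View pics/c10w.png

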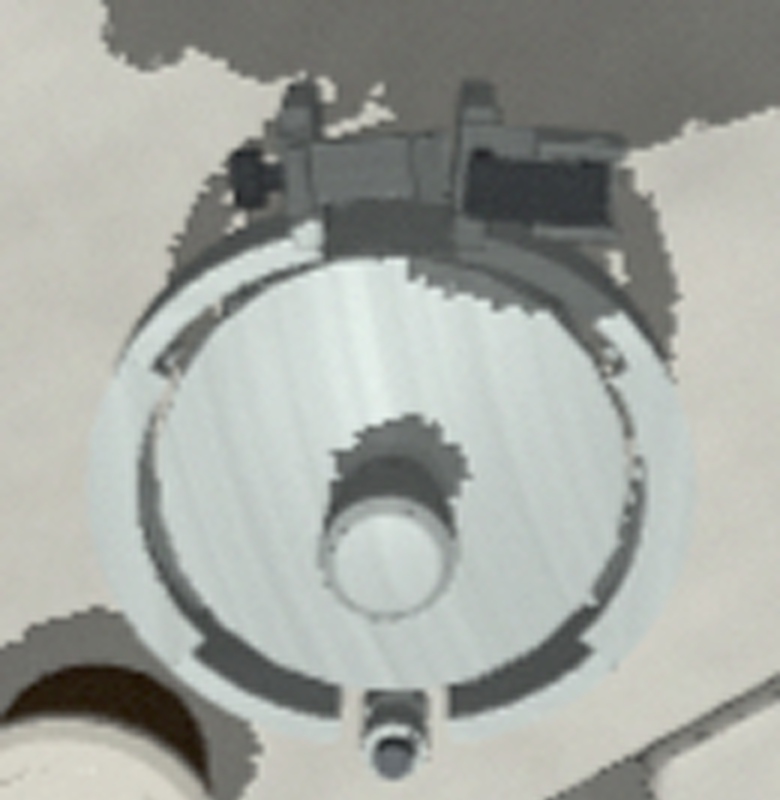

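Run:
```python
from h import *
f='w10.png'
q=lambda X,Y:((X+.5)/6-.5+180,(Y+.5)/6-.5+145)
F=ray(f,*q(395,474),.0595)[:2];K=ray(f,*q(390,558),.087)[:2];H=ray(f,*q(393,750),.068)[:2]
E1=ray(f,*q(389,90),.065)[:2];E2=ray(f,*q(390,235),.064)[:2]
print(F,K,H,E1,E2)
a=lambda p,q:np.degrees(np.arctan2(*(q-p)[::-1]))
print(a(E1,H),a(E1,F),a(F,H),a(E2,H), np.linalg.norm(F-H),np.linalg.norm(F-E1))
```

```text
[ 0.6558635  -0.06704265] [ 0.6560022  -0.06718745] [ 0.69346121 -0.07909931] [ 0.60142301 -0.05047824] [ 0.62064789 -0.05648066]
-17.274097883759254 -16.923241706910407 -17.779764243636105 -17.256832261019518 0.039483553198815816 0.056904713473298695
```

>>> carry_out(
  moves=[
    [[-0.275, 0.377, 0, 0.0144, 1], [-0.275, 0.377, 0, 0.0144, 1], [-0.275, 0.377, 0, 0.0144, 1], [-0.275, 0.377, 0, 0.0144, 1], [-0.275, 0.377, 0, 0.0144, 1], [-0.275, 0.377, 0, 0.0144, 1], [-0.275, 0.377, -0.2, 0.0144, 1], [0, 0, -0.2, 0, 1], [0, 0, 0, 0, 1], [0, 0, 0, 0, 1]],
  ],
)

```text
time: 9.02
eef_pos: [0.4699, 0.1596, 0.219]
orientation: [[-0.946, -0.325, -0.002], [-0.325, 0.946, -0.001], [0.002, 0.0, -1.0]]
contact_force: [1.1, 0.3, 0.8]
finger_gap: 0.0852
```

Run:
```python
from h import *
cap('wrist','w11.png'); s=r.read_state(); print(s['time'],s['eef_pos'],s['orientation'],s['finger_gap'])
```

```text
9.0667 [0.47081253 0.15919288 0.21981863] [[-9.46030269e-01 -3.24077910e-01 -4.88754139e-04]
 [-3.24077813e-01  9.46030390e-01 -2.68257322e-04]
 [ 5.49312541e-04 -9.53851739e-05 -9.99999845e-01]] 0.08515838880535795
```

View pics/w11.png

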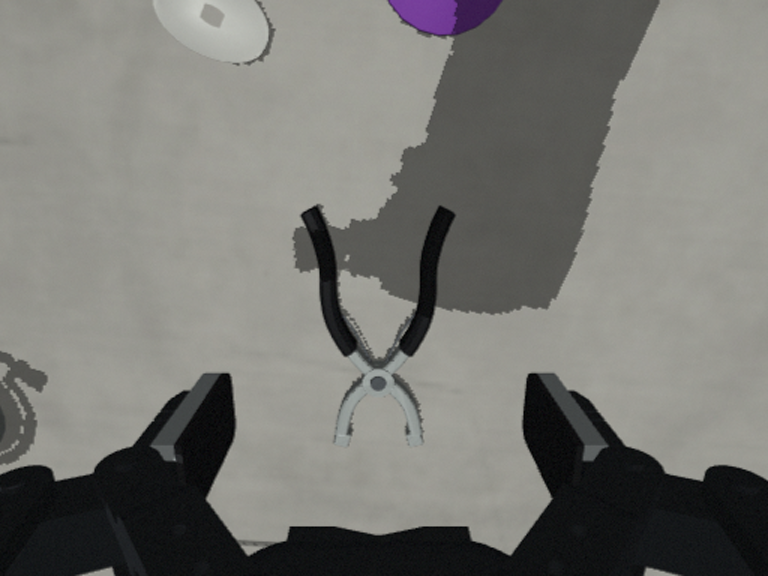

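Run:
```python
from h import *
f='w11.png'
P={n:ray(f,(u+.5)/1.5-.5,(v+.5)/1.5-.5,z)[:2] for n,u,v,z in [('pivot',377.5,382,.014),('hl',311,212,.018),('hr',446.5,212,.018),('j1',342.5,443,.014),('j2',415,443,.014),('gl',321,290,.012),('gr',437,290,.012),]}
u=np.array([.946,.3245]);v=np.array([-.3245,.946])
for k in P: print(k,P[k].round(4),P[k]@u,P[k]@v)
hm=(P['hl']+P['hr'])/2; jm=(P['j1']+P['j2'])/2; d=jm-hm; print(np.degrees(np.arctan2(d[1],d[0])),np.linalg.norm(d))
print(np.array([.4698,.1598])@u,np.array([.4698,.1598])@v)
im=cv2.imread('pics/raw_w11.png')[130:305,190:310]
cv2.imwrite('pics/c11.png',cv2.resize(im,None,fx=5,fy=5,interpolation=cv2.INTER_CUBIC))
```

```text
pivot [0.5372 0.1822] 0.5673642246262147 -0.0019375142552722233
hl [0.4496 0.1137] 0.46218269461219763 -0.03829417086642251
hr [0.4255 0.1837] 0.4620939236551429 0.03567372715246047
j1 [0.5856 0.1751] 0.6108293929505584 -0.02434516794215775
j2 [0.5705 0.2191] 0.6107800152239317 0.02212615907509659
gl [0.4925 0.1319] 0.5086870185662395 -0.035017000061738836
gr [0.4704 0.196 ] 0.5086084598129911 0.03282016845504004
19.01051654721376 0.14865045848780287
0.49628589999999995 -0.0012793000000000149
```

View pics/c11.png

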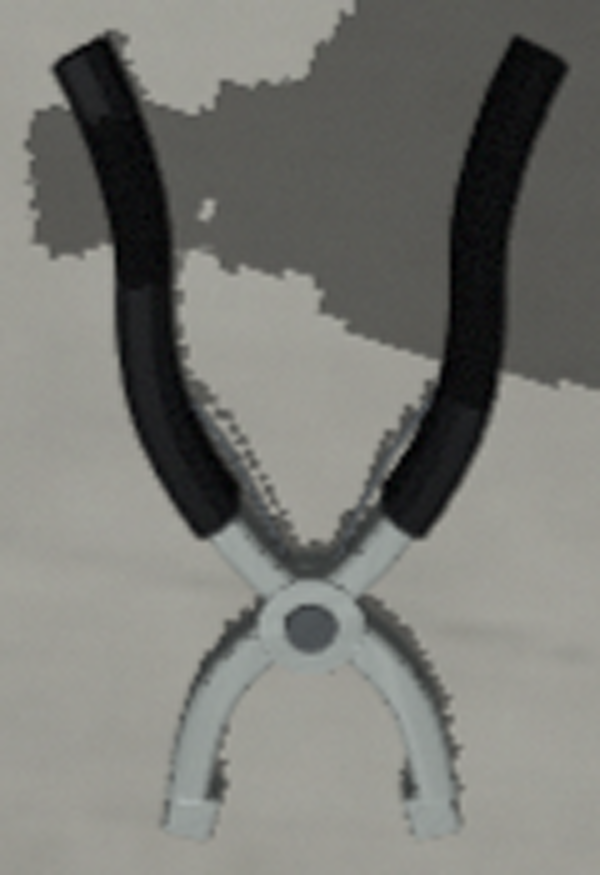

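>>> carry_out(
  moves=[
    [[0.03, 0.01, -0.4, 0, 1], [0, 0, -0.4, 0, 1], [0, 0, -0.4, 0, 1], [0, 0, -0.3, 0, 1], [0, 0, -0.2, 0, 1], [0, 0, -0.1, 0, 1], [0, 0, -0.06, 0, 1], [0, 0, 0, 0, 1]],
  ],
)

```text
time: 9.73
eef_pos: [0.4733, 0.1597, 0.071]
orientation: [[-0.946, -0.323, -0.0], [-0.323, 0.946, 0.0], [0.0, 0.0, -1.0]]
contact_force: [0.1, -0.6, 0.1]
finger_gap: 0.0852
```

Run:
```python
from h import *
cap('wrist','w12.png'); s=r.read_state(); print(s['time'],s['eef_pos'],s['contact_force'],s['finger_gap'])
```

```text
9.7833 [0.47351939 0.15992139 0.07168237] [ 0.50828184 -0.56952525  0.43963295] 0.08569337255389226
```

View pics/w12.png

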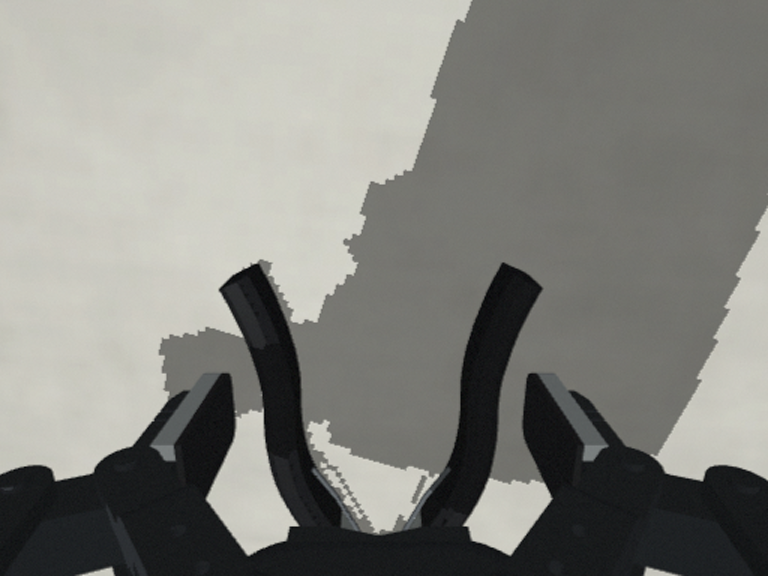

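>>> carry_out(
  moves=[
    [[0, 0, -0.04, 0, 0.9], [0, 0, 0, 0, 0.84], [0, 0, 0, 0, 0.8], [0, 0, 0, 0, 0.78], [0, 0, 0, 0, 0.78], [0, 0, 0, 0, 0.78]],
  ],
)

```text
time: 10.28
eef_pos: [0.4732, 0.1604, 0.0693]
orientation: [[-0.946, -0.325, 0.002], [-0.325, 0.946, -0.0], [-0.002, -0.001, -1.0]]
contact_force: [-0.7, -0.5, 5.8]
finger_gap: 0.0664
```

Run:
```python
from h import *
cap('wrist','w13.png'); s=r.read_state(); print(s['time'],s['eef_pos'],s['contact_force'],s['finger_gap'])
```

```text
10.3333 [0.47318428 0.16039592 0.06931423] [ 0.02672731 -1.24512569  5.99881537] 0.06699212059138537
```

View pics/w13.png

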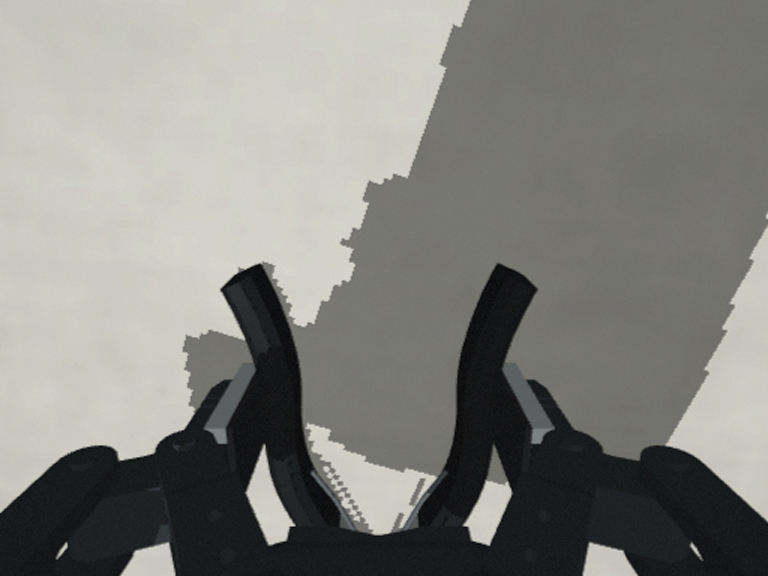

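>>> carry_out(
  moves=[
    [[0, 0, 0.06, 0, 0.77], [0, 0, 0.1, 0, 0.77], [0, 0, 0.2, 0, 0.77], [0, 0, 0.25, 0, 0.77], [0, 0, 0, 0, 0.77], [0, 0, 0, 0, 0.77]],
  ],
)

```text
time: 10.83
eef_pos: [0.4734, 0.1606, 0.1181]
orientation: [[-0.946, -0.325, 0.003], [-0.325, 0.946, 0.001], [-0.003, -0.0, -1.0]]
contact_force: [0.3, -0.4, -2.4]
finger_gap: 0.0652
```

Run:
```python
from h import *
cap('wrist','w14.png'); cap('scene','s14.png'); s=r.read_state(); print(s['time'],s['eef_pos'],s['contact_force'],s['finger_gap'])
im=cv2.imread('pics/raw_s14.png'); x,y,w,h=(150,110,170,130)
cv2.imwrite('pics/c14.png',cv2.resize(im[y:y+h,x:x+w],None,fx=4.5,fy=4.5,interpolation=cv2.INTER_CUBIC))
```

```text
10.9333 [0.47201385 0.16033892 0.11637768] [-0.15896081  0.53499281 -2.02014476] 0.06573493988676415
```

View pics/w14.png

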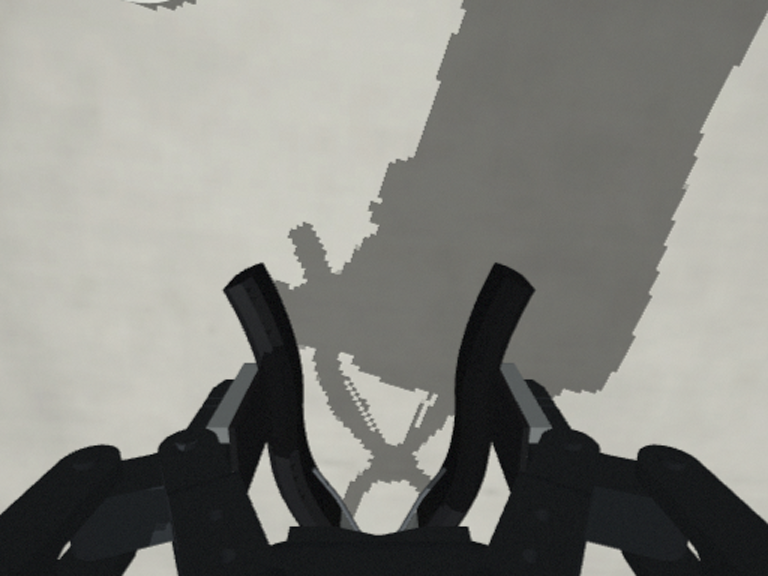

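View pics/c14.png

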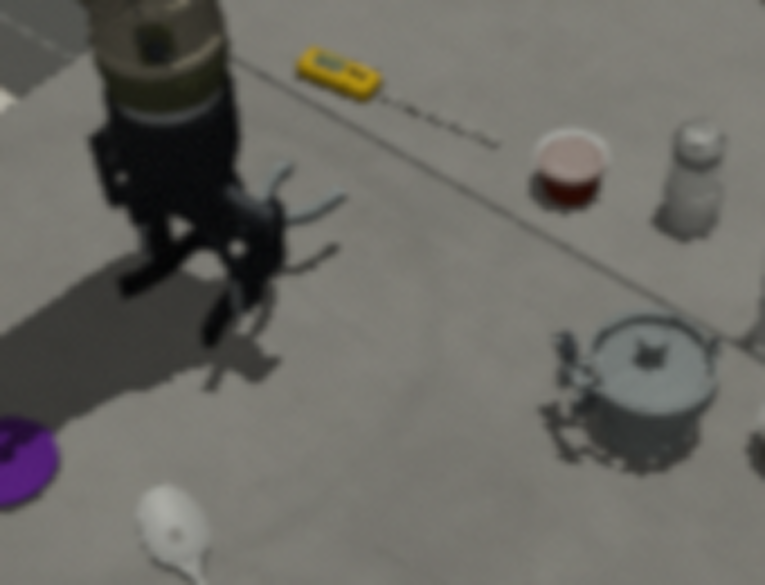

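>>> carry_out(
  moves=[
    [[-0.0665, -0.246, 0, -0.0126, 0.77], [-0.0665, -0.246, 0, -0.0126, 0.77], [-0.0665, -0.246, 0, -0.0126, 0.77], [-0.0665, -0.246, 0, -0.0126, 0.77], [-0.0665, -0.246, 0, -0.0126, 0.77], [-0.0665, -0.246, 0, -0.0126, 0.77], [-0.0665, -0.246, 0, -0.0126, 0.77], [-0.0665, -0.246, 0, -0.0126, 0.77], [0, 0, 0, 0, 0.77], [0, 0, 0, 0, 0.77]],
  ],
)

```text
time: 11.77
eef_pos: [0.429, 0.0024, 0.1159]
orientation: [[-0.954, 0.299, -0.002], [0.299, 0.954, 0.001], [0.002, 0.0, -1.0]]
contact_force: [0.5, 0.4, -0.9]
finger_gap: 0.0659
```

Run:
```python
from h import *
cap('wrist','w15.png'); cap('scene','s15.png'); cap('top','t15.png'); s=r.read_state(); print(s['time'],s['eef_pos'],s['orientation'],s['contact_force'],s['finger_gap'])
im=cv2.imread('pics/raw_s15.png'); x,y,w,h=(200,130,160,120)
cv2.imwrite('pics/c15.png',cv2.resize(im[y:y+h,x:x+w],None,fx=5,fy=5,interpolation=cv2.INTER_CUBIC))
im=cv2.imread('pics/raw_t15.png'); x,y,w,h=(190,130,110,110)
cv2.imwrite('pics/d15.png',cv2.resize(im[y:y+h,x:x+w],None,fx=6,fy=6,interpolation=cv2.INTER_CUBIC))
```

```text
11.9167 [0.4297195  0.00348195 0.11631845] [[-9.55053797e-01  2.96431769e-01 -6.71355877e-04]
 [ 2.96431439e-01  9.55053978e-01  5.49009610e-04]
 [ 8.03924991e-04  3.25322724e-04 -9.99999624e-01]] [ 0.63369106  0.61895799 -1.03379973] 0.06553052048045813
```

View pics/c15.png

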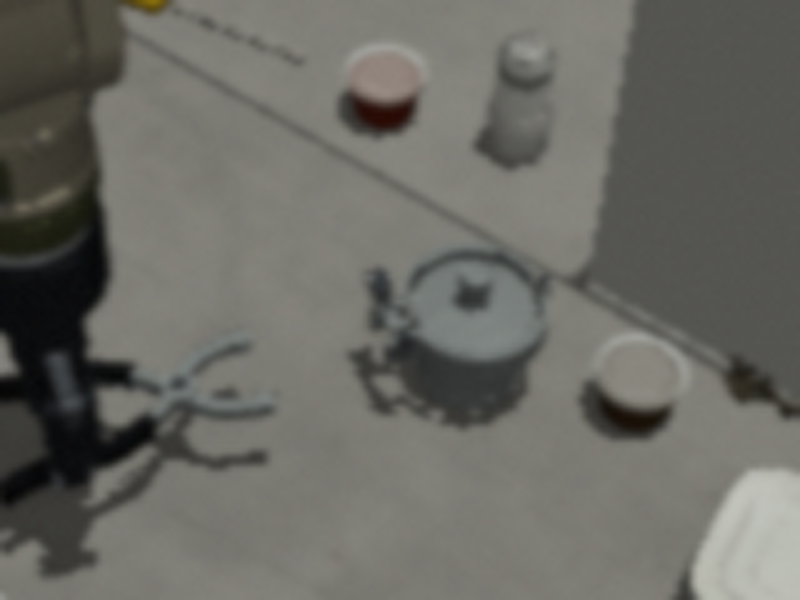

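View pics/d15.png

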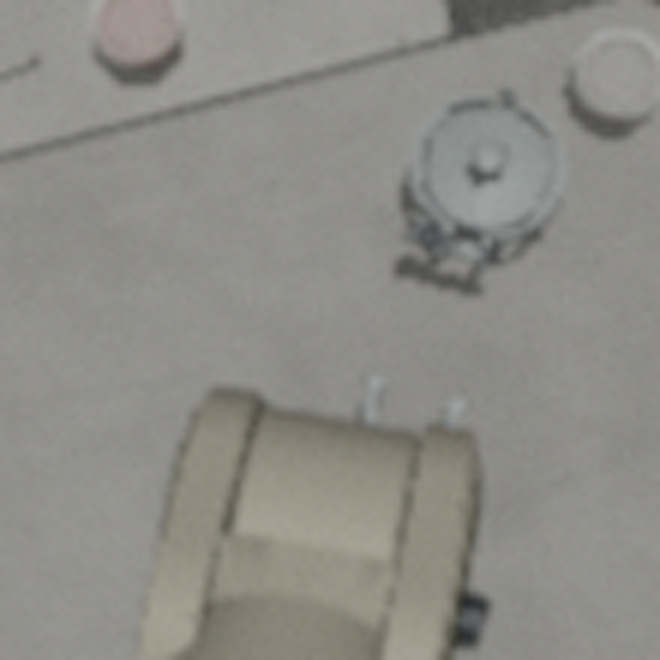

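View pics/w15.png

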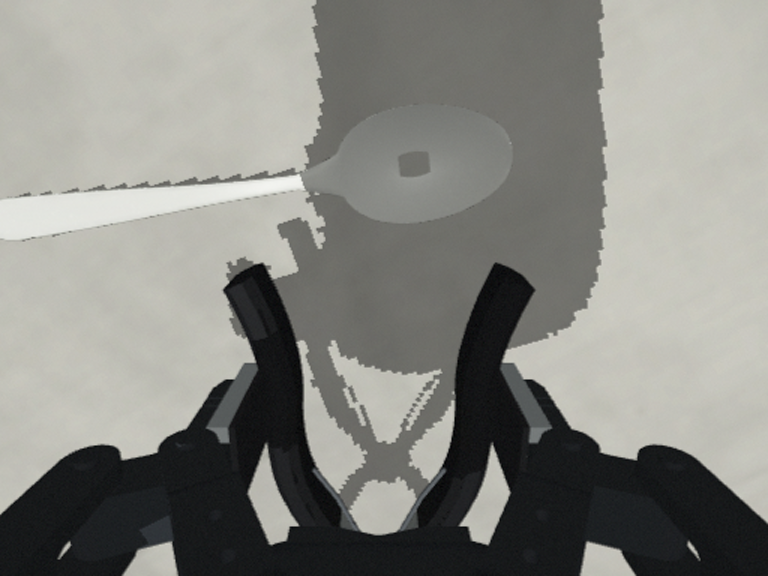

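Run:
```python
from h import *
f='t15.png'; q=lambda X,Y:((X+.5)/6-.5+190,(Y+.5)/6-.5+130)
u=np.array([.9548,-.2974]);v=np.array([.2974,.9548])
C=np.array([.656,-.0675])
for n,X,Y,z in [('tipL',376,377,.061),('tipR',458,400,.061),('lid',491,168,.0595),('knob',488,160,.087),('hinge',509,97,.067),('earL',432,235,.065),('earR',492,258,.065)]:
    p=ray(f,*q(X,Y),z)[:2]; print(n,p.round(4),(p-C)@u,(p-C)@v)
f='s15.png'; q=lambda X,Y:((X+.5)/5-.5+200,(Y+.5)/5-.5+130)
for n,X,Y,z in [('tipL',247,340,.061),('tipR',272,403,.061),('pivot',177,388,.063),('lid',478,305,.0595),('knob',474,285,.087)]:
    p=ray(f,*q(X,Y),z)[:2]; print(n,p.round(4),(p-C)@u,(p-C)@v)
```

```text
tipL [ 0.542  -0.0077] -0.12661258001463974 0.02316602195826581
tipR [ 0.5294 -0.0516] -0.125612906633262 -0.022486869312137565
lid [ 0.6566 -0.0705] 0.0015241009093119643 -0.00270949457920077
knob [ 0.6547 -0.0681] -0.0010475451184518288 -0.000906088838212029
hinge [ 0.6944 -0.0804] 0.04047077450426783 -0.0009532865209864064
earL [ 0.6186 -0.0382] -0.04443359017227553 0.016876794195550725
earR [ 0.6058 -0.0704] -0.047045932084825604 -0.01771099972195311
tipL [ 0.5405 -0.0144] -0.12609032435821493 0.016308675306626077
tipR [ 0.5263 -0.0572] -0.1268903726927317 -0.028767850223027473
pivot [ 0.4905 -0.0204] -0.17202968721765305 -0.00420466963631749
lid [ 0.6585 -0.069 ] 0.0028340878606071527 -0.0007201778289157152
knob [ 0.6496 -0.0734] -0.004384444951559912 -0.007570874920848285
```

>>> carry_out(
  moves=[
    [[0.16, -0.05, 0, 0, 0.77], [0.16, -0.05, 0, 0, 0.77], [0.16, -0.05, 0, 0, 0.77], [0, 0, 0, 0, 0.77], [0, 0, 0, 0, 0.77]],
  ],
)

```text
time: 12.33
eef_pos: [0.4684, -0.0084, 0.1164]
orientation: [[-0.955, 0.296, -0.0], [0.296, 0.955, 0.0], [0.001, 0.0, -1.0]]
contact_force: [-0.7, 0.1, -1.2]
finger_gap: 0.0658
```

Run:
```python
from h import *
cap('scene','s16.png'); cap('top','t16.png'); s=r.read_state(); print(s['time'],s['eef_pos'],s['contact_force'],s['finger_gap'])
im=cv2.imread('pics/raw_s16.png'); x,y,w,h=(220,160,90,70)
cv2.imwrite('pics/c16.png',cv2.resize(im[y:y+h,x:x+w],None,fx=8,fy=8,interpolation=cv2.INTER_CUBIC))
im=cv2.imread('pics/raw_t16.png'); x,y,w,h=(235,140,60,65)
cv2.imwrite('pics/d16.png',cv2.resize(im[y:y+h,x:x+w],None,fx=10,fy=10,interpolation=cv2.INTER_CUBIC))
```

```text
12.4333 [ 0.46710732 -0.00830744  0.11626799] [-0.75834575  0.08567614 -1.65027037] 0.0657234434680247
```

View pics/c16.png

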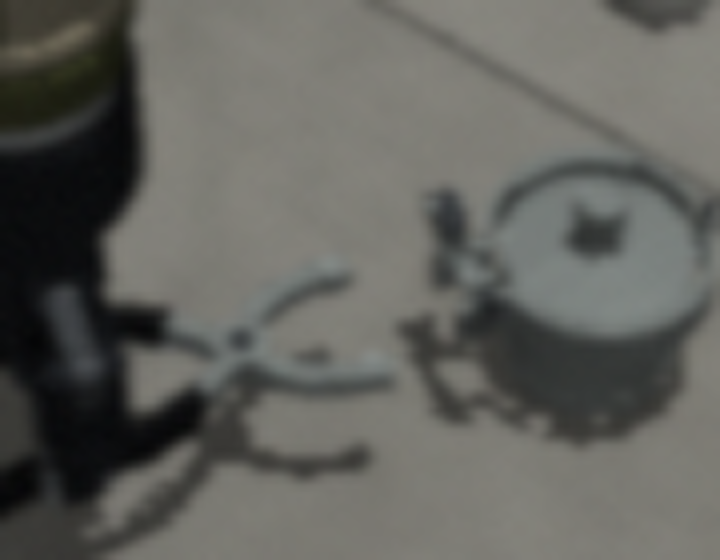

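View pics/d16.png

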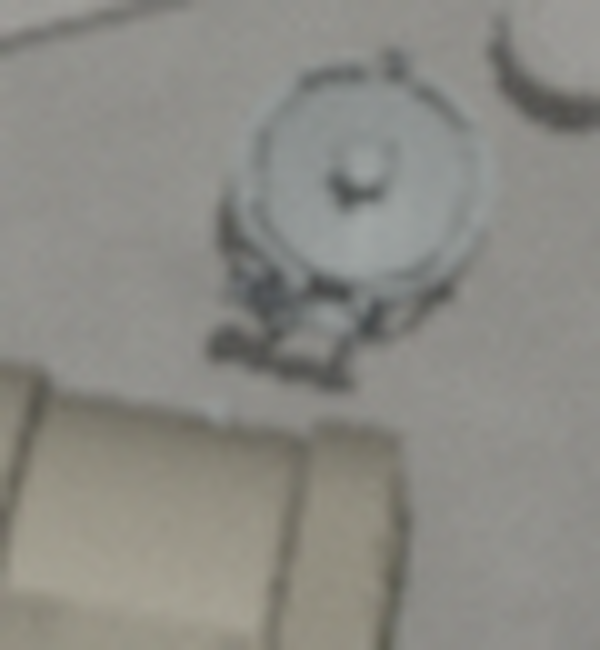

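Run:
```python
from h import *
im=cv2.imread('pics/raw_s10.png'); x,y,w,h=(170,145,70,60)
cv2.imwrite('pics/e10.png',cv2.resize(im[y:y+h,x:x+w],None,fx=10,fy=10,interpolation=cv2.INTER_CUBIC))
im=cv2.imread('pics/raw_s15.png'); x,y,w,h=(200,185,70,60)
cv2.imwrite('pics/e15.png',cv2.resize(im[y:y+h,x:x+w],None,fx=10,fy=10,interpolation=cv2.INTER_CUBIC))
```

```text
(no output)
```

View pics/e10.png

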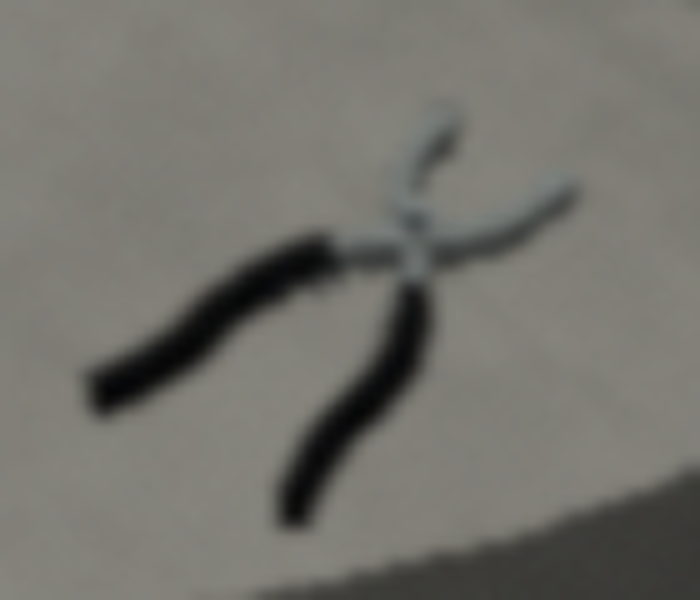

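View pics/e15.png

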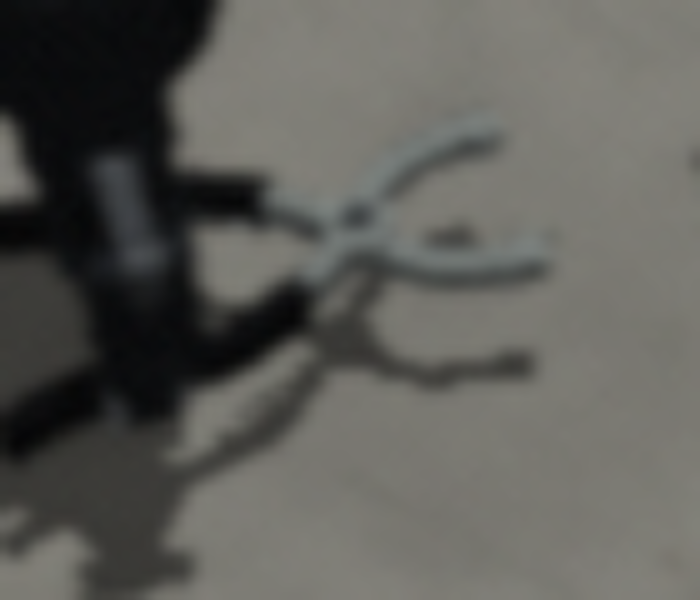

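Run:
```python
from h import *
q=lambda X,Y,a,b:np.array(((X+.5)/10-.5+a,(Y+.5)/10-.5+b))
from scipy.optimize import least_squares
print('on table pivot @z.014/.018',ray('s10.png',*q(413,225,170,145),.014),ray('s10.png',*q(413,225,170,145),.018))
print('tips @.014',ray('s10.png',*q(450,117,170,145),.014),ray('s10.png',*q(573,190,170,145),.014),'wrist j2 (.5705,.2191) j1 (.5856,.1751)')
print('lid flange bias s: expect C', )
def tri(obs):
    fn=lambda X:np.concatenate([proj(f,X)-p for f,p in obs])
    s=least_squares(fn,[.55,0,.05]); return s.x.round(4),s.fun.round(2)
t=lambda X,Y:np.array(((X+.5)/6-.5+190,(Y+.5)/6-.5+130))
print(tri([('s15.png',q(497,130,200,185)),('t15.png',t(376,377))]))
print(tri([('s15.png',q(545,258,200,185)),('t15.png',t(458,400))]))
# table
im=cv2.imread('pics/raw_t5.png')
```

```text
on table pivot @z.014/.018 [0.53695428 0.18456261 0.014     ] [0.5352665  0.18114562 0.018     ]
tips @.014 [0.57102995 0.21733453 0.014     ] [0.5847515 0.1677525 0.014    ] wrist j2 (.5705,.2191) j1 (.5856,.1751)
lid flange bias s: expect C
(array([ 0.5444, -0.0081,  0.0517]), array([-0.34,  0.07,  0.18, -0.37]))
(array([ 0.5304, -0.0517,  0.0512]), array([ 0.03, -0.01, -0.02,  0.04]))
```

>>> carry_out(
  moves=[
    [[0, 0, 0.018, 0, 0.77], [0.09, -0.028, 0, 0, 0.77], [0.09, -0.028, 0, 0, 0.77], [0.08, -0.025, 0, 0, 0.77], [0, 0, 0, 0, 0.77], [0, 0, 0, 0, 0.77]],
  ],
)

```text
time: 12.93
eef_pos: [0.4897, -0.0159, 0.1182]
orientation: [[-0.955, 0.298, 0.0], [0.298, 0.955, 0.0], [-0.0, 0.0, -1.0]]
contact_force: [-0.7, 0.0, -1.6]
finger_gap: 0.0658
```

```bash
cat > look.py <<'E'
import sys
from h import *
k=sys.argv[1]
cap('scene',f's{k}.png'); s=r.read_state(); print(s['time'],s['eef_pos'],s['contact_force'],s['wrist_torque'],s['finger_gap'])
im=cv2.imread(f'pics/raw_s{k}.png'); x,y,w,h=(240,165,70,55)
im=np.clip(im*1.5,0,255).astype(np.uint8)
cv2.imwrite(f'pics/c{k}.png',cv2.resize(im[y:y+h,x:x+w],None,fx=10,fy=10,interpolation=cv2.INTER_CUBIC))
E
python3 look.py 17
```

```text
12.9833 [ 0.489111   -0.01570878  0.1180286 ] [ 0.589962   -0.0321895  -1.02994569] [-0.02577876 -0.01570937 -0.01390653] 0.06623570141944916
```

View pics/c17.png

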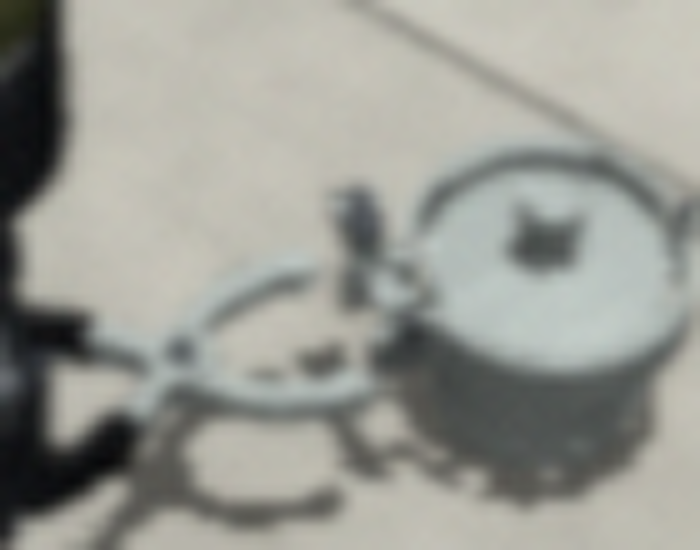

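```bash
cat > ov2.py <<'E'
import sys
from h import *
def draw(k,pivot_d,under,box=(240,165,70,55),s=10,lat=0,jaw=.0175):
    x0,y0,w,h=box
    im=cv2.imread(f'pics/raw_s{k}.png'); im=np.clip(im*1.5,0,255).astype(np.uint8)
    im=cv2.resize(im[y0:y0+h,x0:x0+w],None,fx=s,fy=s,interpolation=cv2.INTER_CUBIC)
    u=np.array([.9548,-.2974]);v=np.array([.2974,.9548]);C=np.array([.656,-.0675])
    P=lambda a,b,z: proj(f's{k}.png',[*(C+a*u+b*v),z])
    def pl(pts,col):
        q=[((P(*p)-[x0,y0]+.5)*s-.5).astype(int) for p in pts]
        cv2.polylines(im,[np.array(q)],True,col,1)
    for sg in(1,-1):
        for b0,b1 in((.014,.015),(.009,.010)):
            pl([(-.039,sg*b0,.046),(-.057,sg*b1,.046),(-.057,sg*b1,.065),(-.039,sg*b0,.065)],(0,0,255))
        for b in (jaw,):
            a=-pivot_d+.041
            pl([(a,lat+sg*b,under+.004),(a+.01,lat+sg*b,under+.004),(a+.01,lat+sg*b,under+.014),(a,lat+sg*b,under+.014)],(255,0,0))
    pl([(.034*np.cos(t),.034*np.sin(t),.0595) for t in np.arange(0,6.28,.2)],(0,200,0))
    pl([(-pivot_d+.004*np.cos(t),lat+.004*np.sin(t),under+.016) for t in np.arange(0,6.28,.5)],(0,200,200))
    cv2.imwrite(f'pics/v{k}.png',im)
E
python3 -c "
from ov2 import *
draw('17',.113,.0455)"
```

```text
(no output)
```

View pics/v17.png

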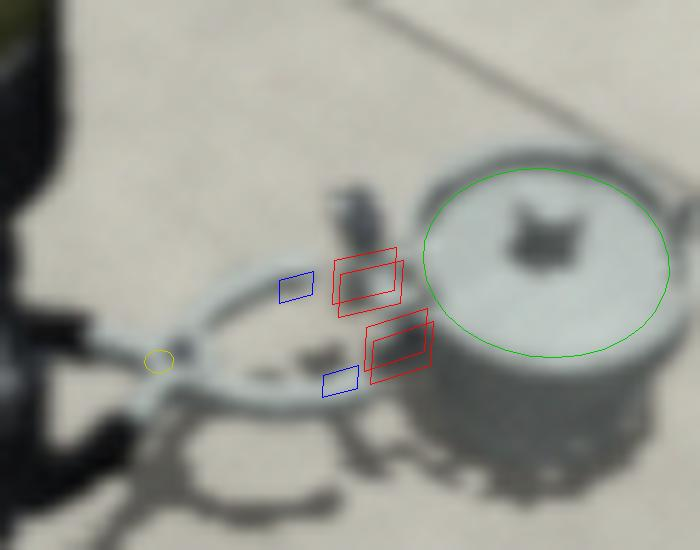

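```bash
sed -i 's/P=lambda a,b,z: proj(f.s{k}.png.,\[\*(C+a\*u+b\*v),z\])/P=lambda a,b,z: proj(f"s{k}.png",[*(C+a*u+b*v),z])+[.4,.6]/' ov2.py; grep -n "P=lambda" ov2.py
python3 -c "
from ov2 import *
draw('17',.109,.047,box=(240,170,50,40),s=15)"
```

```text
8:    P=lambda a,b,z: proj(f"s{k}.png",[*(C+a*u+b*v),z])+[.4,.6]
```

View pics/v17.png

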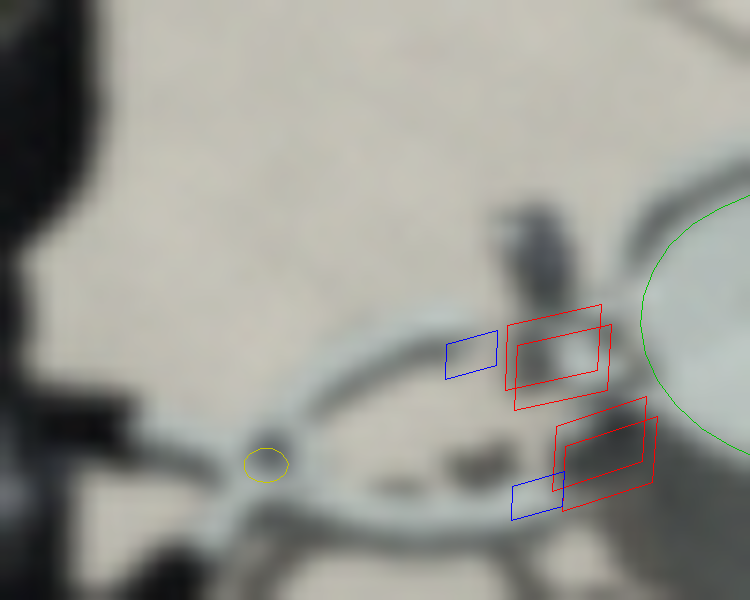

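>>> carry_out(
  moves=[
    [[0.038, -0.012, -0.015, 0, 0.77], [0.038, -0.012, 0, 0, 0.77], [0.038, -0.012, 0, 0, 0.77], [0, 0, 0, 0, 0.77], [0, 0, 0, 0, 0.77]],
  ],
)

```text
time: 13.4
eef_pos: [0.4984, -0.0185, 0.117]
orientation: [[-0.955, 0.298, 0.0], [0.298, 0.955, 0.0], [-0.0, 0.0, -1.0]]
contact_force: [-0.4, 0.1, -2.0]
finger_gap: 0.0657
```

```bash
python3 look.py 18; python3 -c "
from ov2 import *
draw('18',.0995,.0465,box=(240,170,50,40),s=15)"
```

```text
13.45 [ 0.49816124 -0.01849867  0.11691641] [-0.24929376 -1.02814053 -0.41130637] [0.05545969 0.03190507 0.04431494] 0.06616233542564674
```

View pics/v18.png

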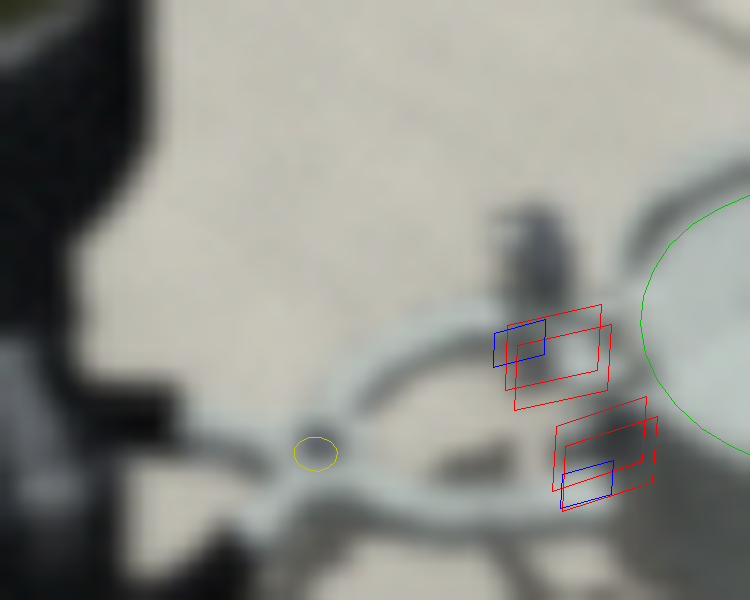

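>>> carry_out(
  moves=[
    [[0, 0, 0.004, 0, 0.75], [0, 0, 0.004, 0, 0.73], [0, 0, 0.004, 0, 0.71], [0, 0, 0.004, 0, 0.69], [0, 0, 0.004, 0, 0.67], [0, 0, 0, 0, 0.67], [0, 0, 0, 0, 0.67]],
  ],
)

```text
time: 14.03
eef_pos: [0.4978, -0.0185, 0.1185]
orientation: [[-0.955, 0.298, -0.001], [0.298, 0.955, -0.0], [0.001, -0.0, -1.0]]
contact_force: [-2.4, -0.4, -1.3]
finger_gap: 0.0572
```

```bash
python3 look.py 19; python3 -c "
from ov2 import *
draw('19',.0985,.0465,box=(240,170,50,40),s=15,jaw=.015)"
```

```text
14.0833 [ 0.49773618 -0.01848351  0.11840496] [-1.87353962 -1.38216947 -0.91237527] [-0.17701837  0.37067802 -0.17061606] 0.05708691919063345
```

View pics/v19.png

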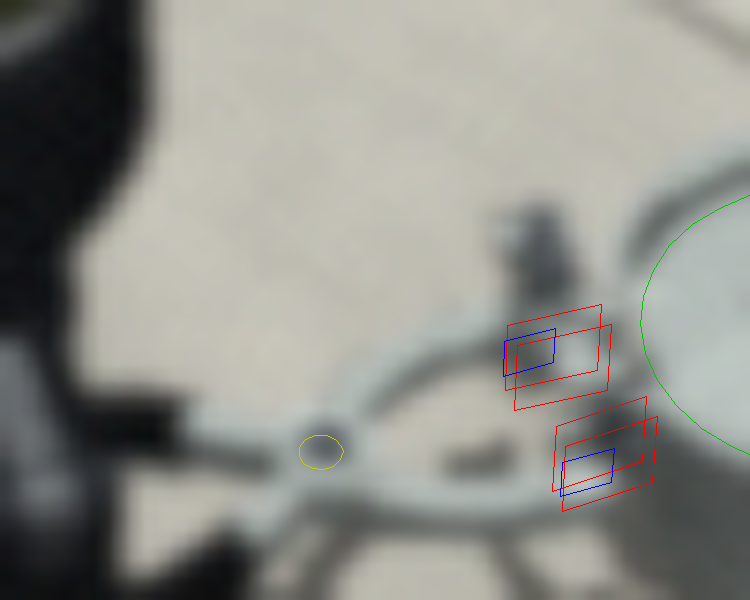

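>>> carry_out(
  moves=[
    [[-0.006, 0.002, 0.004, 0, 0.655], [-0.006, 0.002, 0.004, 0, 0.64], [-0.006, 0.002, 0.004, 0, 0.625], [0, 0, 0.002, 0, 0.61], [0, 0, 0.002, 0, 0.6], [0, 0, 0, 0, 0.6], [0, 0, 0, 0, 0.6]],
  ],
)

```text
time: 14.67
eef_pos: [0.4965, -0.018, 0.1198]
orientation: [[-0.955, 0.298, -0.0], [0.298, 0.955, 0.0], [0.0, -0.0, -1.0]]
contact_force: [-2.0, -0.8, -1.6]
finger_gap: 0.0513
```

```bash
python3 look.py 20; python3 -c "
from ov2 import *
draw('20',.0975,.0465,box=(240,170,50,40),s=15,jaw=.0135)"
```

```text
14.7167 [ 0.49645067 -0.01795218  0.11974667] [-2.1160967  -1.30089131 -0.83756762] [-0.17697995  0.49792645 -0.16794446] 0.05201084006369709
```

View pics/v20.png

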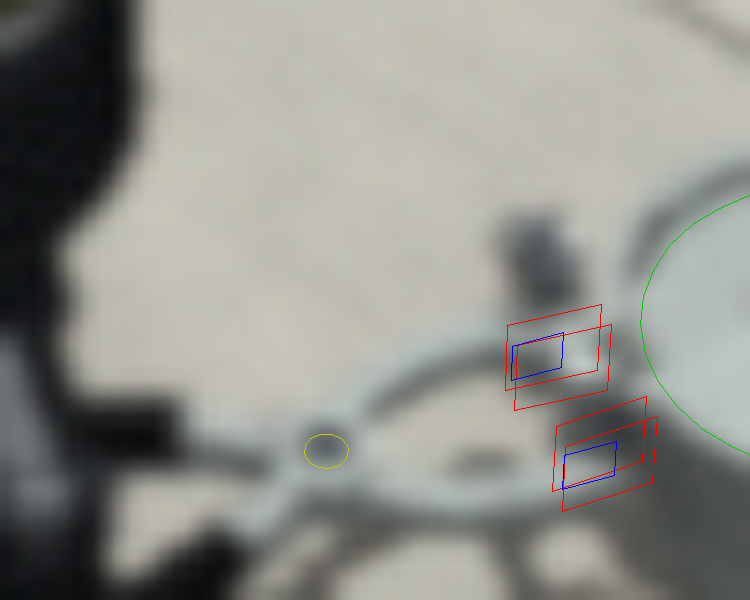

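>>> carry_out(
  moves=[
    [[0, 0, 0.003, 0, 0.59], [0, 0, 0, 0, 0.58], [0, 0, 0.003, 0, 0.57], [0, 0, 0, 0, 0.56], [0, 0, 0.003, 0, 0.55], [0, 0, 0, 0, 0.55]],
  ],
)

```text
time: 15.22
eef_pos: [0.4961, -0.0177, 0.1203]
orientation: [[-0.955, 0.298, -0.001], [0.298, 0.955, 0.001], [0.001, 0.0, -1.0]]
contact_force: [-4.9, 0.2, -1.3]
finger_gap: 0.0472
```

```bash
python3 look.py 21
```

```text
15.2667 [ 0.49618935 -0.01776015  0.12036089] [-5.62821875  0.23228725 -1.04573736] [ 0.13689295  1.00684845 -0.12961976] 0.04742734700855422
```

View pics/c21.png

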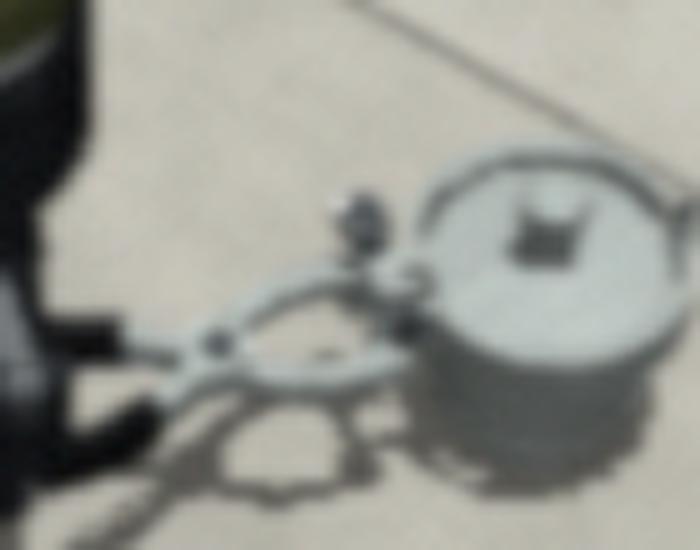

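>>> carry_out(
  moves=[
    [[-0.012, 0.004, 0, 0, 0.55], [-0.012, 0.004, 0, 0, 0.55], [-0.006, 0.002, 0, 0, 0.55], [0, 0, 0, 0, 0.55]],
  ],
)

```text
time: 15.6
eef_pos: [0.4954, -0.0175, 0.1211]
orientation: [[-0.955, 0.298, 0.003], [0.298, 0.955, -0.001], [-0.003, 0.0, -1.0]]
contact_force: [-1.2, 0.4, -0.8]
finger_gap: 0.0471
```

>>> carry_out(
  moves=[
    [[-0.004, 0.001, 0.002, 0, 0.54], [0, 0, 0, 0, 0.54], [-0.004, 0.001, 0.002, 0, 0.53], [0, 0, 0, 0, 0.53]],
  ],
)

```text
time: 15.93
eef_pos: [0.4947, -0.0173, 0.1213]
orientation: [[-0.955, 0.298, 0.002], [0.298, 0.955, -0.0], [-0.002, 0.0, -1.0]]
contact_force: [1.4, -1.1, -1.8]
finger_gap: 0.0455
```

```bash
python3 look.py 22
```

```text
15.9833 [ 0.49469686 -0.01727818  0.12129776] [ 2.55913339 -1.82778049 -1.57809654] [-0.258785   -0.38552078 -0.15169187] 0.0453468541905423
```

View pics/c22.png

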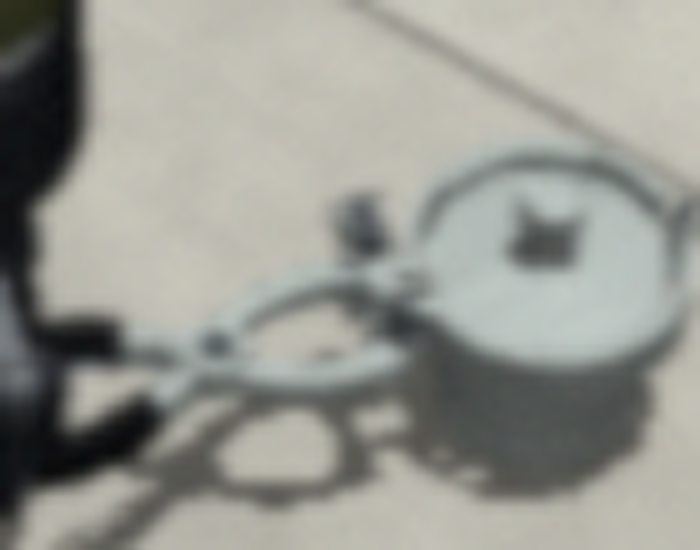

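>>> carry_out(
  moves=[
    [[0.003, -0.001, 0.002, 0, 0.52], [0, 0, 0, 0, 0.52], [0, 0, 0, 0, 0.51], [0, 0, 0, 0, 0.51]],
  ],
)

```text
time: 16.32
eef_pos: [0.4936, -0.017, 0.1209]
orientation: [[-0.955, 0.298, -0.001], [0.298, 0.955, 0.0], [0.001, 0.0, -1.0]]
contact_force: [0.3, -0.5, -1.4]
finger_gap: 0.044
```

```bash
python3 look.py 23
```

```text
16.3667 [ 0.49362895 -0.01698367  0.1208977 ] [-0.23497146 -0.17418843 -1.31839869] [-0.01639849  0.00825957 -0.03065035] 0.043520306106085656
```

View pics/c23.png

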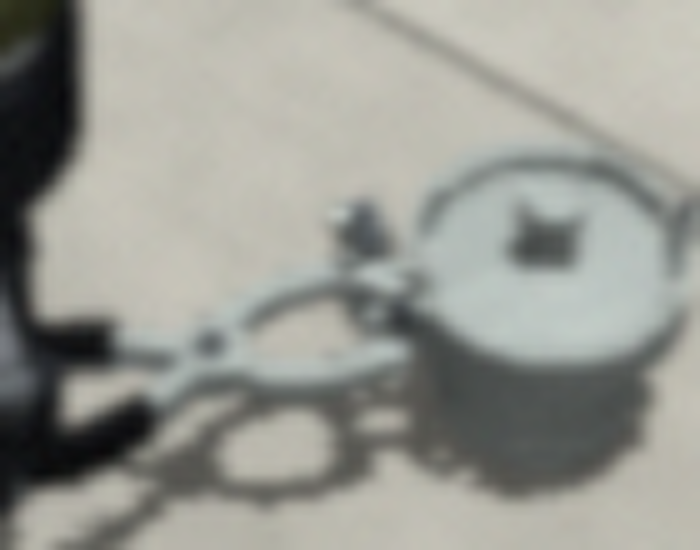

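```bash
python3 -c "
from ov2 import *
draw('23',.0985,.0465,box=(240,170,50,40),s=15,jaw=.0105)"
```

```text
(no output)
```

View pics/v23.png

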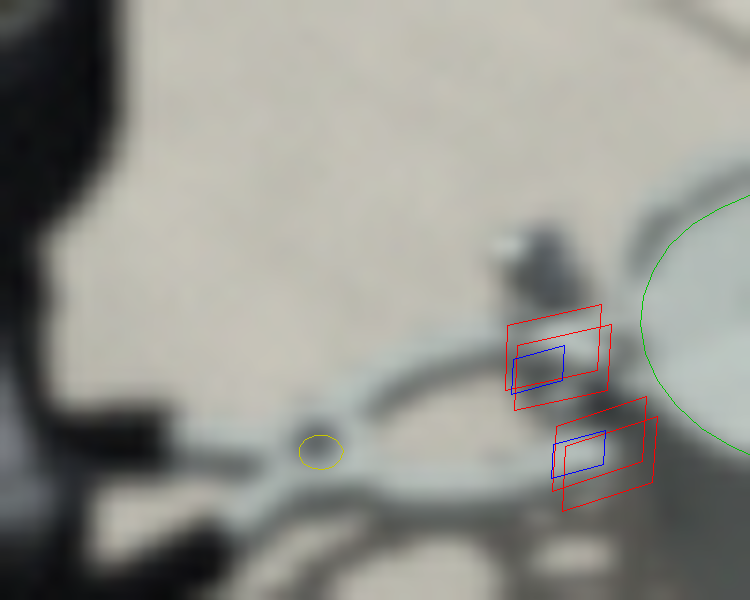

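>>> carry_out(
  moves=[
    [[0, 0, 0.002, 0, 0.5], [0, 0, 0, 0, 0.5], [0, 0, 0, 0, 0.49], [0, 0, 0, 0, 0.49]],
  ],
)

```text
time: 16.7
eef_pos: [0.4937, -0.0171, 0.1211]
orientation: [[-0.955, 0.298, -0.0], [0.298, 0.955, 0.0], [0.0, 0.0, -1.0]]
contact_force: [-1.0, -0.7, -0.4]
finger_gap: 0.0422
```

```bash
python3 look.py 24;  python3 -c "
from ov2 import *
draw('24',.0985,.0465,box=(240,170,50,40),s=15,jaw=.010)"
```

```text
16.75 [ 0.49370718 -0.01707452  0.12111352] [ 0.04351351  0.7673419  -2.45678312] [-0.03779274  0.09416389 -0.01389306] 0.041723475387430375
```

View pics/v24.png

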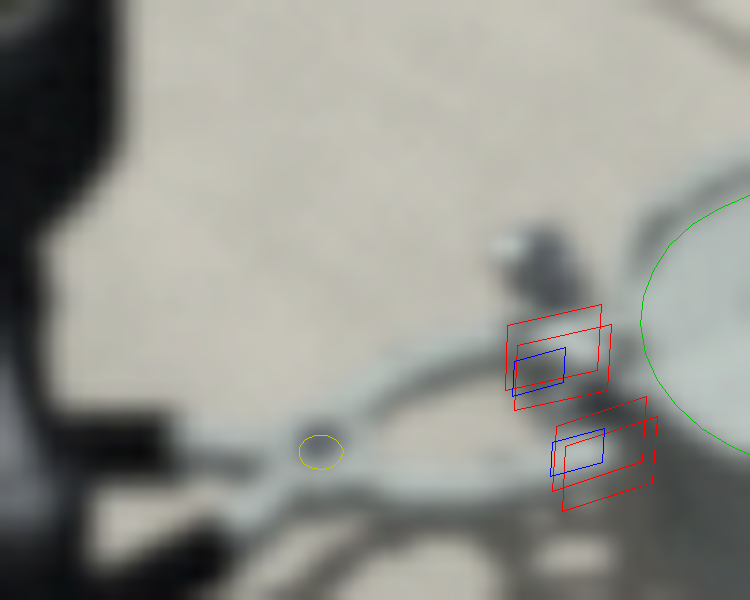

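Run:
```python
from h import *
base=cv2.imread('pics/raw_s10.png')
def tr(k,box):
    a=cv2.cvtColor(base,cv2.COLOR_BGR2GRAY); b=cv2.cvtColor(cv2.imread(f'pics/raw_s{k}.png'),cv2.COLOR_BGR2GRAY)
    x,y,w,h=box; s=8
    T=cv2.resize(a[y:y+h,x:x+w],None,fx=s,fy=s,interpolation=cv2.INTER_CUBIC)
    S=cv2.resize(b[y-5:y+h+5,x-5:x+w+5],None,fx=s,fy=s,interpolation=cv2.INTER_CUBIC)
    m=cv2.matchTemplate(S,T,cv2.TM_CCOEFF_NORMED); _,v,_,l=cv2.minMaxLoc(m); return (l[0]/s-5,l[1]/s-5,round(v,3))
for k in (17,18,19,20,21,22,23,24): print(k,'pawl',tr(k,(271,182,10,9)),'lid',tr(k,(284,182,22,24)))
```

```text
17 pawl (-0.125, 0.375, 0.948) lid (0.0, 0.0, 0.998)
18 pawl (-0.375, 0.5, 0.918) lid (0.0, 0.0, 0.998)
19 pawl (-0.25, 0.375, 0.926) lid (0.0, 0.0, 0.998)
20 pawl (-0.375, 0.5, 0.919) lid (-0.125, -0.125, 0.994)
21 pawl (0.125, 0.375, 0.861) lid (0.0, -0.25, 0.989)
22 pawl (-0.125, 0.5, 0.907) lid (-0.125, -0.25, 0.988)
23 pawl (0.0, 0.875, 0.853) lid (-0.125, -0.25, 0.983)
24 pawl (0.125, 0.875, 0.869) lid (-0.125, -0.25, 0.983)
```

>>> carry_out(
  moves=[
    [[0.009, -0.003, -0.008, 0, 0.53], [0.009, -0.003, -0.008, 0, 0.57], [0.009, -0.003, -0.008, 0, 0.61], [0.009, -0.003, -0.008, 0, 0.66], [0, 0, 0, 0, 0.66], [0, 0, 0, 0, 0.66]],
  ],
)

```text
time: 17.25
eef_pos: [0.4969, -0.0181, 0.1186]
orientation: [[-0.955, 0.298, -0.0], [0.298, 0.955, 0.0], [0.0, 0.0, -1.0]]
contact_force: [-0.5, -0.0, -1.0]
finger_gap: 0.0559
```

```bash
python3 look.py 25;  python3 -c "
from ov2 import *
draw('25',.0985,.0465,box=(240,170,50,40),s=15,jaw=.015)"
```

```text
17.3 [ 0.49681254 -0.01807085  0.1185904 ] [-0.43793231  0.25688501 -1.80597914] [ 0.00288817 -0.01531326 -0.00748263] 0.05630193887977632
```

View pics/v25.png

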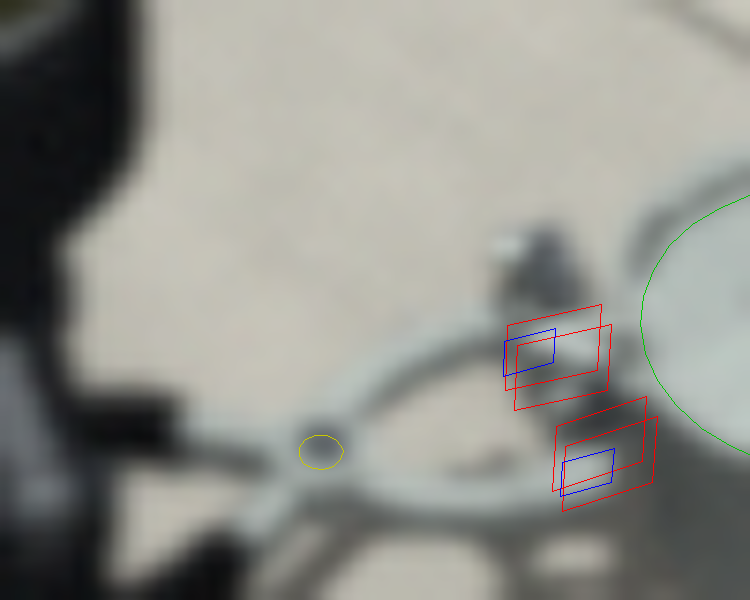

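>>> carry_out(
  moves=[
    [[0, 0, -0.004, 0, 0.69], [0, 0, -0.004, 0, 0.72], [0, 0, -0.004, 0, 0.75], [0, 0, -0.004, 0, 0.77], [0, 0, 0, 0, 0.77], [0, 0, 0, 0, 0.77]],
  ],
)

```text
time: 17.8
eef_pos: [0.4968, -0.0181, 0.1173]
orientation: [[-0.955, 0.298, -0.0], [0.298, 0.955, 0.0], [0.0, 0.0, -1.0]]
contact_force: [0.6, 0.4, -1.6]
finger_gap: 0.0657
```

```bash
python3 look.py 26;  python3 -c "
from ov2 import *
draw('26',.0995,.0465,box=(240,170,50,40),s=15,jaw=.0175)
a=cv2.imread('pics/raw_s18.png')[175:210,262:290];b=cv2.imread('pics/raw_s26.png')[175:210,262:290]
cv2.imwrite('pics/cmp.png',cv2.resize(np.clip(np.hstack([a,b])*1.5,0,255).astype(np.uint8),None,fx=14,fy=14,interpolation=cv2.INTER_CUBIC))"
```

```text
17.85 [ 0.4967923  -0.01805267  0.11735285] [-0.1076482  -0.77065003 -1.58054457] [-0.01605235  0.00937653  0.02591333] 0.06565923703610203
```

View pics/cmp.png

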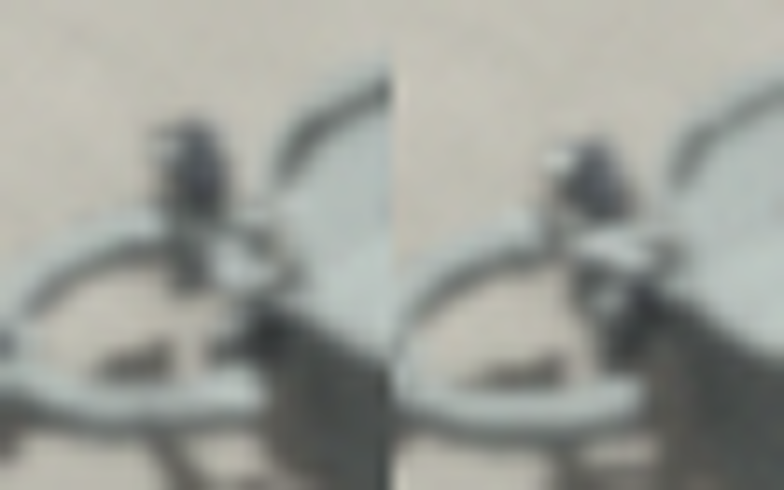

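The ring is shut and stays shut with the jaws open: ears together at right in the comparison. Backing the pliers straight out.

>>> carry_out(
  moves=[
    [[-0.08, 0.025, 0, 0, 0.77], [-0.12, 0.037, 0, 0, 0.77], [-0.16, 0.05, 0, 0, 0.77], [-0.16, 0.05, 0, 0, 0.77], [-0.16, 0.05, 0, 0, 0.77], [-0.16, 0.05, 0, 0, 0.77], [0, 0, 0, 0, 0.77], [0, 0, 0, 0, 0.77]],
  ],
)

```text
time: 18.52
eef_pos: [0.4286, 0.0032, 0.1174]
orientation: [[-0.955, 0.297, -0.0], [0.297, 0.955, 0.0], [0.0, 0.0, -1.0]]
contact_force: [-0.2, -0.6, -0.8]
finger_gap: 0.0661
```

Run:
```python
from h import *
cap('scene','s27.png'); cap('top','t27.png');cap('wrist','w27.png'); s=r.read_state(); print(s['time'],s['eef_pos'],s['contact_force'],s['finger_gap'])
a=cv2.imread('pics/raw_s27.png'); x,y,w,h=(200,140,150,110)
A=cv2.resize(a[y:y+h,x:x+w],None,fx=5,fy=5,interpolation=cv2.INTER_CUBIC);cv2.imwrite('pics/c27.png',np.clip(A*1.4,0,255).astype(np.uint8))
a=cv2.imread('pics/raw_t27.png'); x,y,w,h=(200,130,110,110)
A=cv2.resize(a[y:y+h,x:x+w],None,fx=5.4,fy=5.4,interpolation=cv2.INTER_CUBIC);cv2.imwrite('pics/d27.png',np.clip(A*1.4,0,255).astype(np.uint8))
```

```text
18.6667 [0.43053978 0.00265424 0.11768581] [-0.01747104  0.07904757 -0.8218366 ] 0.06601188046965144
```

View pics/c27.png

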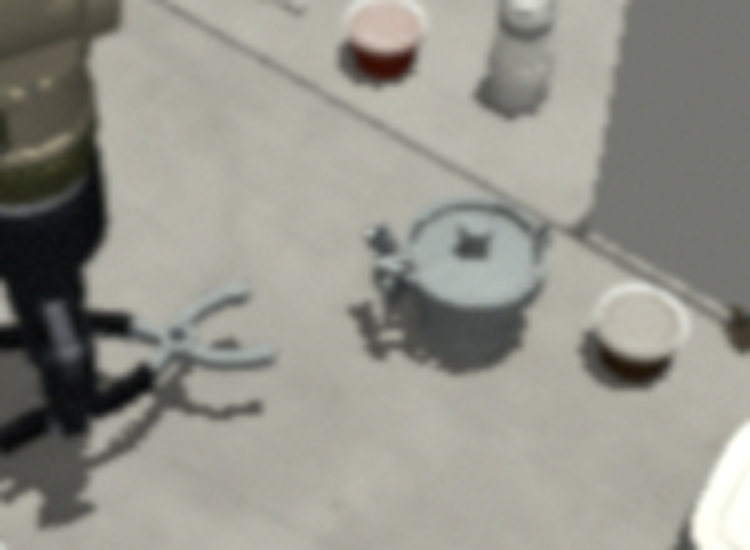

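View pics/d27.png

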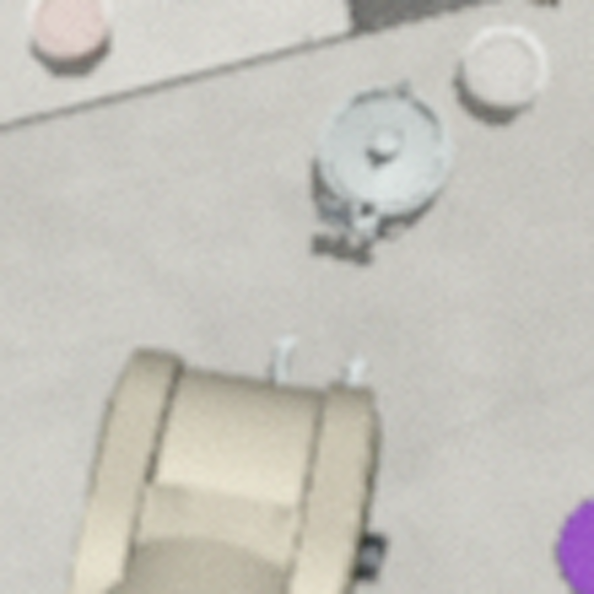

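View pics/w27.png

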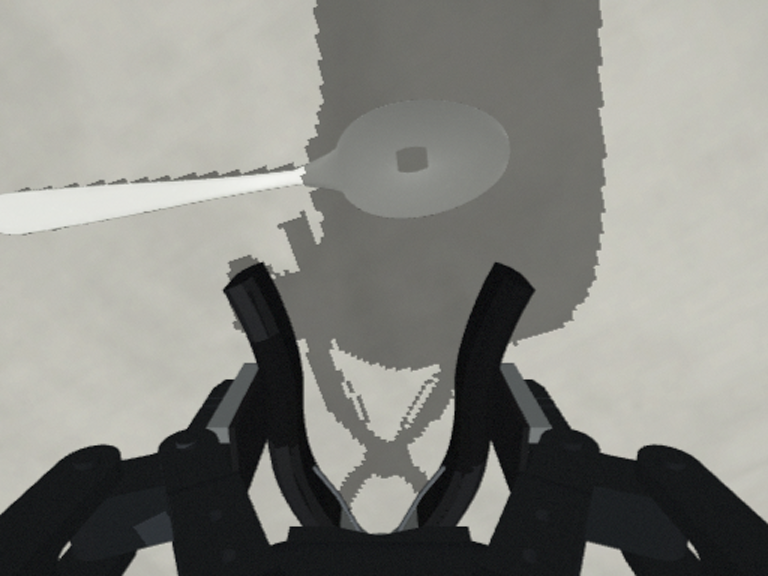

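>>> carry_out(
  moves=[
    [[0.0665, 0.246, 0, 0.0126, 0.77], [0.0665, 0.246, 0, 0.0126, 0.77], [0.0665, 0.246, 0, 0.0126, 0.77], [0.0665, 0.246, 0, 0.0126, 0.77], [0.0665, 0.246, 0, 0.0126, 0.77], [0.0665, 0.246, 0, 0.0126, 0.77], [0.0665, 0.246, 0, 0.0126, 0.77], [0.0665, 0.246, 0, 0.0126, 0.77], [0, 0, -0.2, 0, 0.77], [0, 0, -0.15, 0, 0.77], [0, 0, -0.1, 0, 0.77], [0, 0, 0, 0, 0.77]],
  ],
)

```text
time: 19.67
eef_pos: [0.4714, 0.1601, 0.0795]
orientation: [[-0.946, -0.325, -0.003], [-0.325, 0.946, -0.0], [0.003, 0.001, -1.0]]
contact_force: [-1.1, 0.0, -1.0]
finger_gap: 0.0659
```

>>> carry_out(
  moves=[
    [[0, 0, -0.03, 0, 0.77], [0, 0, -0.03, 0, 0.77], [0, 0, -0.03, 0, 0.77], [0, 0, 0, 0, 0.77]],
  ],
)

```text
time: 20.0
eef_pos: [0.4723, 0.1601, 0.0742]
orientation: [[-0.946, -0.324, 0.0], [-0.324, 0.946, 0.0], [-0.0, 0.0, -1.0]]
contact_force: [-0.4, 0.2, -1.8]
finger_gap: 0.0658
```

>>> carry_out(
  moves=[
    [[0, 0, -0.02, 0, 0.77], [0, 0, -0.015, 0, 0.77], [0, 0, 0, 0, 0.77]],
  ],
)

```text
time: 20.25
eef_pos: [0.4722, 0.1603, 0.0714]
orientation: [[-0.946, -0.325, 0.0], [-0.325, 0.946, 0.0], [-0.0, 0.0, -1.0]]
contact_force: [0.6, 0.0, -1.0]
finger_gap: 0.0658
```

>>> carry_out(
  moves=[
    [[0, 0, -0.01, 0, 0.77], [0, 0, -0.01, 0, 0.77], [0, 0, 0, 0, 0.77]],
  ],
)

```text
time: 20.5
eef_pos: [0.4723, 0.1604, 0.07]
orientation: [[-0.946, -0.325, 0.0], [-0.325, 0.946, 0.0], [-0.0, -0.0, -1.0]]
contact_force: [0.3, -0.6, 2.0]
finger_gap: 0.0659
```

>>> carry_out(
  moves=[
    [[0, 0, -0.008, 0, 0.77], [0, 0, 0, 0, 0.77]],
  ],
)

```text
time: 20.67
eef_pos: [0.4725, 0.1604, 0.0696]
orientation: [[-0.946, -0.325, 0.001], [-0.325, 0.946, 0.0], [-0.001, -0.0, -1.0]]
contact_force: [-1.9, 0.4, 3.6]
finger_gap: 0.0657
```

>>> carry_out(
  moves=[
    [[0, 0, 0, 0, 0.79], [0, 0, 0, 0, 0.81], [0, 0, 0, 0, 0.84], [0, 0, 0, 0, 0.9], [0, 0, 0, 0, 1], [0, 0, 0, 0, 1], [0, 0, 0, 0, 1], [0, 0, 0.06, 0, 1], [0, 0, 0.2, 0, 1], [0, 0, 0.4, 0, 1], [0, 0, 0.4, 0, 1], [0, 0, 0.4, 0, 1]],
  ],
)

```text
time: 21.67
eef_pos: [0.4716, 0.1602, 0.1873]
orientation: [[-0.946, -0.325, -0.001], [-0.325, 0.946, -0.0], [0.001, 0.0, -1.0]]
contact_force: [0.4, -0.1, -0.3]
finger_gap: 0.0856
```

>>> carry_out(
  moves=[
    [[-0.2, 0.1, 0.3, 0, 1], [-0.2, 0.1, 0.3, 0, 1], [-0.2, 0.1, 0.3, 0, 1], [0, 0, 0, 0, 1], [0, 0, 0, 0, 1]],
  ],
)

```text
time: 22.08
eef_pos: [0.4244, 0.1848, 0.2597]
orientation: [[-0.945, -0.326, 0.004], [-0.326, 0.945, 0.001], [-0.004, -0.0, -1.0]]
contact_force: [1.3, 0.6, -1.2]
finger_gap: 0.0852
```

Run:
```python
from h import *
cap('scene','s28.png'); cap('top','t28.png');cap('wrist','w28.png'); s=r.read_state(); print(s['time'],s['eef_pos'],s['contact_force'],s['finger_gap'])
a=cv2.imread('pics/raw_s28.png'); x,y,w,h=(165,130,170,120)
A=cv2.resize(a[y:y+h,x:x+w],None,fx=4.6,fy=4.6,interpolation=cv2.INTER_CUBIC);cv2.imwrite('pics/c28.png',np.clip(A*1.4,0,255).astype(np.uint8))
```

```text
22.2333 [0.42413394 0.18401917 0.25698702] [-0.49958432 -0.98660127  0.45447344] 0.08531488227874695
```

View pics/c28.png

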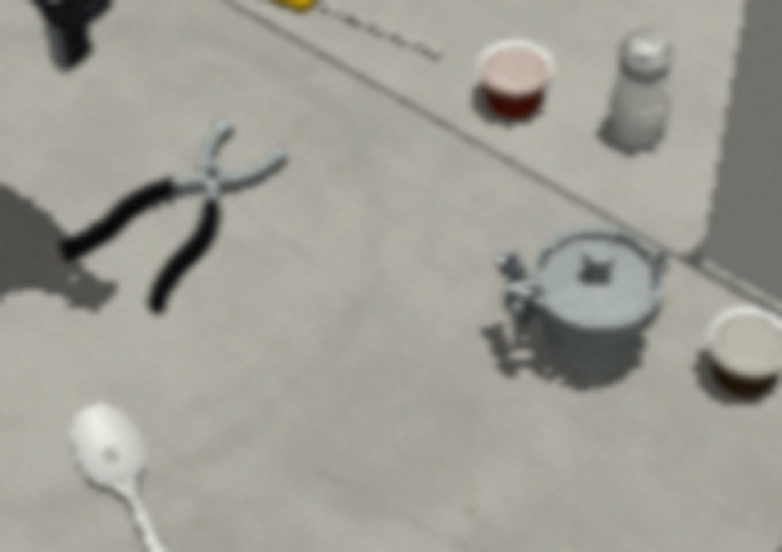

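View pics/t28.png

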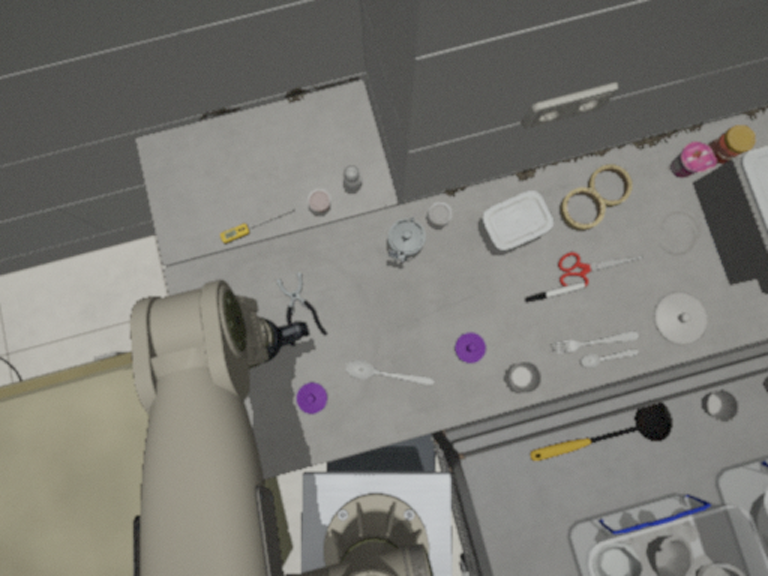

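View pics/w28.png

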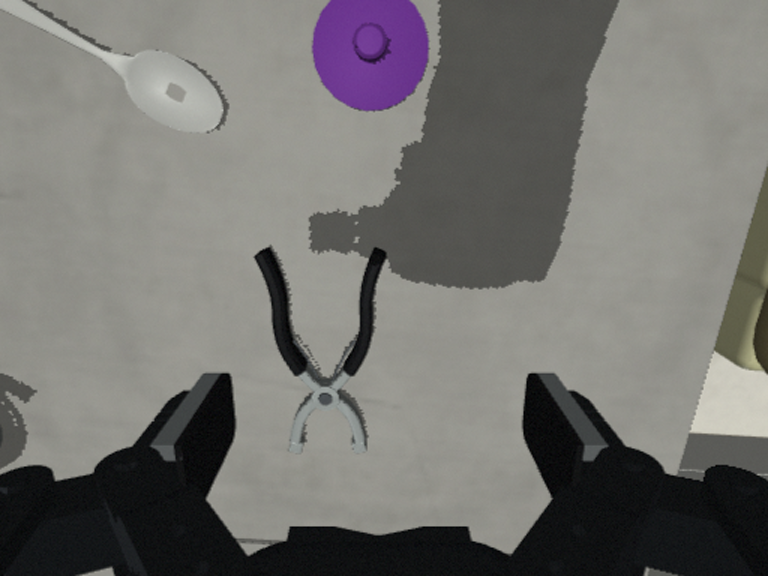

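The pliers lie flat and open back at their old spot, pivot (325,398). One close look at the latch before handing in.

>>> carry_out(
  moves=[
    [[0.25, -0.35, 0, -0.0126, 1], [0.25, -0.35, 0, -0.0126, 1], [0.25, -0.35, 0, -0.0126, 1], [0.25, -0.35, 0, -0.0126, 1], [0.25, -0.35, 0, -0.0126, 1], [0.25, -0.35, 0, -0.0126, 1], [0.25, -0.35, 0, -0.0126, 1], [0.25, -0.35, 0, -0.0126, 1], [0, 0, 0, 0, 1], [0, 0, 0, 0, 1]],
  ],
)

```text
time: 23.07
eef_pos: [0.5846, -0.0419, 0.2554]
orientation: [[-0.954, 0.301, -0.003], [0.301, 0.954, 0.001], [0.003, -0.0, -1.0]]
contact_force: [-0.1, -0.0, -0.6]
finger_gap: 0.0851
```

Run:
```python
from h import *
cap('wrist','w29.png'); s=r.read_state(); print(s['time'],s['eef_pos'],s['contact_force'],s['finger_gap'])
a=cv2.imread('pics/raw_w29.png')[120:280,180:330]
A=cv2.resize(a,None,fx=4,fy=4,interpolation=cv2.INTER_CUBIC);cv2.imwrite('pics/c29.png',np.clip(A*1.3,0,255).astype(np.uint8))
```

```text
23.1167 [ 0.58379221 -0.04061428  0.25580924] [-0.49585192 -0.83655087 -0.11689249] 0.08538384357923762
```

View pics/c29.png

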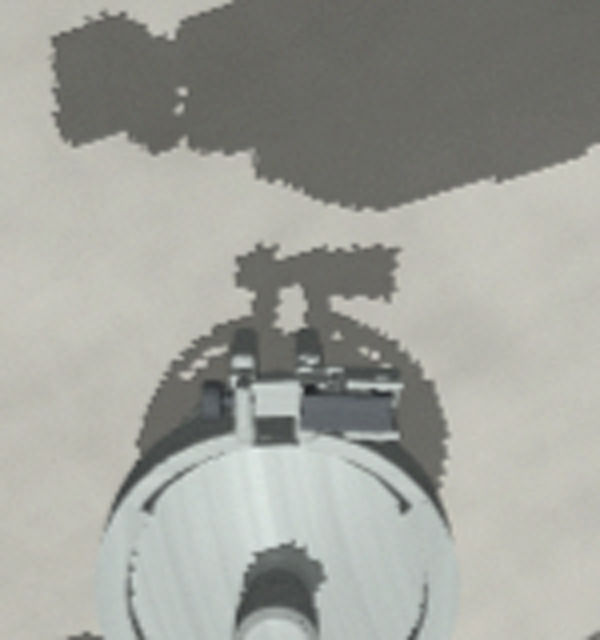

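The ears (245,345) and (308,345) are close together and unbent, with the ring snug round the lid and latched. Handing in.

```bash
python3 -c "
from station import finish_job
print(finish_job())"
```

```text
the job is handed in; nothing more can be done
None
```

The canister is closed: the lid is home, the ring is latched shut, and the pliers lie flat where they started. I handed the job in at about 23 s.

- **Lid:** I set the steel lid on the rim while the ring was still open. It met the stop at the expected height, and I pressed it with about 16 N.
- **Ring:** I took the pliers by both handles and squeezed in small steps. The click most likely came at about 44 mm between the fingers, where the forces suddenly dropped. I was not sure at the time, so I squeezed on to about 42 mm before opening up to check.
- **Pliers:** I set them down with about 4 N of contact.

**Final checks**
- The scene camera showed the ring shut with the jaws open. A last wrist picture showed the ears close together, looking unbent, and the lid inside the ring.
- The lid and canister stayed within a fraction of a pixel while I squeezed. In the top view the other things stood where they had been.

**What disagreed**
- Height estimates for the held pliers differed by about 4 mm between the cameras and the arm. I worked between them.
- While closing, the pliers pushed the canister with up to about 6 N. I backed the hand off to relieve it.
- The finger opening gave no clear sign of the click. I relied on the force drop and on the ring staying shut when the jaws opened.

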